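Load the electrode magazine and lock its cap

TASK

Load the spring magazine for the electrochemistry class: put the copper disc flat on the white spring follower, then the zinc disc flat on top of it. Then set the red cap on the zinc with its steel lugs in the two open slots, press the stack down against the spring and twist the cap a quarter turn so that its lugs end squarely under the blue lips, and let go. Leave the black graphite disc and everything else on the bench where it is.

Things in the scene. Friction and masses are not known exactly. Their poses are not given: they have to be found in the camera images.
- magazine: spring magazine fixed to the bench: grey base 100 x 100 x 8 mm, two curved aluminium walls (outer radius 40 mm, 68 mm high) on its own +x and -x sides, open slots on its +y and -y sides down to the base (33 mm clear, measured along x). Origin: centre of the underside, z up. Inner radius of the walls: 24.5 mm up to 50 mm height; 34.5 mm from 50 to 62 mm, where the cap's lugs turn
- magazine_mouth (a point): centre of the magazine's open top, 68 mm above its origin, same axes. Two blue inward lips, 62 to 68 mm above the origin, inner radius 23 mm, on the +x and -x sides only, each spanning about 40 degrees either side of the x axis
- follower (a joint): white disc (diameter 44 mm) on the magazine's spring: 0 at rest, its top then 46 mm above the magazine's origin; grows in m as it is pushed down, at most 0.025. The spring pushes up with 4.5 N at 0 and 0.5 N more per mm: it carries both discs and the cap without sinking. Discs in and cap locked: about 0.009
- copper_center (a point): reddish copper disc, diameter 42 mm, 10 mm thick, 0.12 kg; the point is its centre. It lies flat on a fixed cork mat 75 x 75 x 4 mm. On the follower its centre is 51 mm above the magazine's origin
- zinc_center (a point): silver-grey zinc disc, diameter 42 mm, 10 mm thick, 0.10 kg; the point is its centre. It lies flat on another such cork mat. On the copper in the magazine its centre is 61 mm above the magazine's origin
- graphite_center (a point): black graphite disc of the same size on a third cork mat, centre of it; not to be used
- cap_grip (a point): centre of the black grip (36 mm along x, 14 mm along y, 30 mm tall) on top of the locking cap, 33 mm above the cap's underside; z up. The cap (0.06 kg) stands upright on the bench. Its round red body under the grip has diameter 42 mm and is 18 mm tall
- cap_foot (a point): centre of the cap's underside. A steel bar 62 (along x) x 16 x 5 mm in the foot sticks out at +x and -x as lugs. Heights above the magazine's origin: 66 mm set on the zinc with cap x along magazine y (lugs in the slots); pressed to between 50 and 57 mm it turns freely, either way; locked, cap x along magazine x, the spring holds it at 57 mm
- beaker: glass beaker, bystander, radius 35 mm, 90 mm tall; origin at its underside centre
- wash_bottle: white wash bottle, bystander, radius 33 mm, about 205 mm tall with its bent spout; origin at its underside centre
- wash_bottle2: second white wash bottle of the same size, bystander; origin at its underside centre
- dish: white ceramic dish, bystander, radius 40 mm, 30 mm tall; origin at its underside centre
- jar: amber glass jar, bystander, radius 30 mm, 85 mm tall; origin at its underside centre
- spatula: spatula lying on the bench near the robot, bystander, 180 mm long

How it is judged:
By the outcome, as a careful person would: the job done as asked, in the order asked, and still so for the second after the job is handed in, with the robot touching nothing.
It also fails if it takes over 72 s, if anything falls off the work surface, if the arm or the gripper's body presses on something with over 40 N, if the wrist force passes 120 N, or if a joint passes its speed limit or range.

ROBOT

A 6-joint arm with a two-finger parallel gripper is mounted at the origin on the work surface. World frame = base frame: x ahead of the robot, y to its left, z up, the work surface at z = 0. Lengths are in mm, angles in rad, forces in N, time in s.
With the tool pointing down it reaches from about 325 to 900 mm from the base axis. Payload 3.5 kg.
Tool frame: the origin (TCP) lies at the very end of the fingers, on their centre line; the grasp point (between the pads) lies 19 mm behind it; z points along the fingers, x is the direction in which the jaws open and shut, and the axes are right-handed (so a half turn about z gives the same grasp; the last joint's range is limited). The gripper opens to 85 mm and grips with 20 to 120 N. Pads are 22 mm wide; open, the fingers measure 114 mm over their backs; the gripper's body (76 mm by 85 mm) begins 54 mm behind the grasp point. The pads swing forward as they close: fully open they stand 13 mm farther back than shut.
Start: joints at [-1.284, 0.276, -0.026, 1.268, 0, 1.467], TCP at [237.49, -578.118, 193.713] pointing down, gripper open.
Joint ranges: [-3.12, 3.12], [-0.85, 1.88], [-1.08, 1.24], [-1.95, 2.15], [-1.57, 1.53], [-3.14, 3.14]. Speed limits (rad/s): [2.57, 2.57, 3.14, 3.14, 3.14, 3.14].

INTERFACE

Orientations are given as a 3x3 rotation matrix whose columns are the frame's x, y, z axes.
In Python, from station import ctrl gives the robot as it stands. The module is installed in compiled form; this text tells all that it offers.
- The arm moves only by the tool move_arm, never from a script. Its argument "steps" is one flat list of numbers, 4 for each row, row after row: the shift along the tool's x, y, z in cm, then the turn about the tool's z in rad. In form: [dx, dy, dz, turn, dx, dy, dz, turn, ...]. A call has 1 to 20 rows; each row is the pose to reach, as a shift and turn from the pose measured when the call began, along the tool's axes at that moment; what a row does not reach only later rows make up. A row lasts 1/8 s, in which the tool goes at most 62.5 mm and 10.7 degrees, less where a joint would pass 70% of its speed; a pose out of reach is approached as far as the arm can. A call with a gripper value outside its range is refused whole. "hand" is the finger opening in cm, from 0 to 8.54, set as the call begins (left out, the last holds). The fingers move at their own pace and stop on an object; "force" is the grip in N (left out, the last holds). Time passes only in rows, so rows that repeat a pose let the fingers close. It gives the time, the measured TCP pose, the force and the opening at its end, in the units of the state.
- ctrl.observe(): the state, without advancing time (a new reading comes with each control period).
- ctrl.capture(name): name is "scene" or "top" or "wrist"; returns a dict with "color" (420x560x3 uint8, red, green, blue), "range_z" (420x560 float32, mm along the optical axis (not along the pixel's ray), 0 where there is no reading), "K" (3x3 intrinsics, pixels), "world_to_cam" (4x4, takes a point from world to camera coordinates). Camera axes: x right, y down, z forward; pixel columns grow to the right and rows downward; lengths in mm; the calibration is good to about 2 mm. The wrist camera is an equidistant fisheye: a pixel r from the principal point sees the ray r / f radians off the axis. A picture is of the moment at which its call begins.
- ctrl.finish_job(): hands the job in, once; it reports no verdict.
Trained networks look in a picture, given as the dict that the camera call returned (one of the last four; its "shot" number tells which), for a name from the list of things; names that differ only in an ending like _2 or _b are one class to them, and where a whole thing is asked for, a point or a joint stands for the part that bears it (a point fixed in the world has none). Each returns a list of dicts, best first, with "score" (0 to 1); they miss things now and then, are a little off and sometimes report something else, mostly with a low value. They report only what shows in the picture. A call takes as long as a camera call.
- ctrl.boxes_of(target, picture): "at" ([row, column] in pixels, amid what is visible of it).
- ctrl.cut_out(target, picture): "mask" (420x560 bool, what is visible of it) and "at" ([row, column] in pixels, amid what is visible of it).
- ctrl.tip_of(target, picture): "at" ([row, column] in pixels: a listed point, or the origin of a listed thing).
The state is a dict: "time": time; "joints": joint angles; "qvel": joint speeds; "joint_efforts": joint torques, N m; "tcp_pos": TCP position; "orientation": TCP orientation; "force": force on the tool from outside, world axes, zero at the start; "wrist_torque": the same for the moment, N m; "grip_width": finger opening in mm.
Only numpy, scipy, OpenCV 4.12 (cv2) and the standard library are available. Lean on these libraries where they do the work, as an engineer would, in place of code of your own. Each camera call takes 0.05 s, during which the arm holds its last target.

## Working session

There is one attempt and no reset: what is moved stays moved. The work goes in short steps, Python scripts to look and compute and a tool call to move; the robot and the scene stay as the last step left them, time stands still between calls to the robot, and variables do not carry over. Pictures are saved under pics/ and viewed, and the job is handed in when it is done.

Besides the shell and the picture viewer there is one more tool, called after "Emit:" in YAML: its name, and indented under it one key for each argument. move_arm: Moves the arm, as the interface text tells. Its arguments: {"type":"object","properties":{"steps":{"type":"array","items":{"type":"number"}},"hand":{"type":"number"},"force":{"type":"number"}},"required":["steps"]}

```bash
mkdir -p pics; ls; cat > h.py <<'E'
import numpy as np, cv2
from station import ctrl
def save(p,n): 
    cv2.imwrite('pics/'+n+'.png',cv2.cvtColor(p['color'],cv2.COLOR_RGB2BGR))
def world(p,r,c,d=None):
    K=p['K'];z=p['range_z'][int(round(r)),int(round(c))] if d is None else d
    v=np.array([(c-K[0,2])/K[0,0]*z,(r-K[1,2])/K[1,1]*z,z,1])
    return (np.linalg.inv(p['world_to_cam'])@v)[:3]
def planez(p,r,c,z):
    # intersect pixel ray with height z
    M=np.linalg.inv(p['world_to_cam']);o=M[:3,3];d=world(p,r,c,1.0)-o
    return o+d*(z-o[2])/d[2]
def cloud(p,mask=None):
    K=p['K'];z=p['range_z'];r,c=np.nonzero((z>0) if mask is None else (mask&(z>0)))
    zz=z[r,c];v=np.stack([(c-K[0,2])/K[0,0]*zz,(r-K[1,2])/K[1,1]*zz,zz,np.ones_like(zz)])
    return (np.linalg.inv(p['world_to_cam'])@v)[:3].T
E
python3 - <<'E'
from h import *
for n in ['scene','top','wrist']:
    p=ctrl.capture(n);save(p,n+'0')
    if n!='wrist':
        M=np.linalg.inv(p['world_to_cam']);print(n,M.round(2).tolist(),p['K'].tolist())
        for t in ['magazine','magazine_mouth','follower','copper_center','zinc_center','graphite_center','cap_grip','cap_foot','beaker','wash_bottle','dish','jar','spatula']:
            print(t,[(round(d['score'],2),np.round(d['at']).tolist()) for d in ctrl.tip_of(t,p)[:3]])
print(ctrl.observe())
E
```

```text
pics
scene [[-0.1, 0.66, -0.74, 1744.22], [0.99, 0.07, -0.08, 139.04], [-0.0, -0.74, -0.67, 1146.65], [0.0, 0.0, 0.0, 1.0]] [[537.1209055803913, 0.0, 286.6694941920443], [0.0, 537.1209055803913, 219.10718540144683], [0.0, 0.0, 1.0]]
magazine [(0.85, [244.0, 276.0]), (0.45, [217.0, 220.0])]
magazine_mouth [(0.56, [227.0, 273.0])]Traceback (most recent call last):
  File "<stdin>", line 7, in <module>
ValueError: it knows: beaker, cap_foot, cap_grip, copper_center, dish, graphite_center, jar, magazine, magazine_mouth, spatula, wash_bottle, zinc_center
```

```bash
python3 - <<'E'
from h import *
for n in ['scene','top']:
    p=ctrl.capture(n);save(p,n+'1')
    M=np.linalg.inv(p['world_to_cam']);print(n,M.round(2).tolist())
    for t in ['magazine','magazine_mouth','copper_center','zinc_center','graphite_center','cap_grip','cap_foot','beaker','wash_bottle','dish','jar','spatula']:
        print(t,[(round(d['score'],2),np.round(d['at']).tolist(),world(p,*d['at']).round().tolist()) for d in ctrl.tip_of(t,p)[:3]])
p=ctrl.capture('wrist');save(p,'wrist1')
print(ctrl.observe())
E
```

```text
scene [[-0.1, 0.66, -0.74, 1744.22], [0.99, 0.07, -0.08, 139.04], [-0.0, -0.74, -0.67, 1146.65], [0.0, 0.0, 0.0, 1.0]]
magazine [(0.67, [239.0, 271.0], [624.0, -27.0, 55.0])]
magazine_mouth [(0.88, [226.0, 275.0], [561.0, -22.0, 50.0])]
copper_center [(0.4, [220.0, 358.0], [463.0, 228.0, 9.0])]
zinc_center [(0.47, [257.0, 356.0], [630.0, 225.0, 11.0])]
graphite_center [(0.42, [254.0, 207.0], [665.0, -214.0, 13.0])]
cap_grip [(0.44, [218.0, 219.0], [527.0, -203.0, 38.0])]
cap_foot [(0.5, [219.0, 222.0], [515.0, -196.0, 21.0])]
beaker [(0.61, [298.0, 317.0], [885.0, 122.0, 121.0]), (0.44, [195.0, 155.0], [417.0, -441.0, 19.0])]
wash_bottle [(0.86, [221.0, 432.0], [457.0, 458.0, 20.0]), (0.66, [196.0, 156.0], [425.0, -437.0, 21.0])]
dish [(0.8, [235.0, 135.0], [619.0, -444.0, 28.0])]
jar [(0.75, [228.0, 273.0], [564.0, -28.0, 45.0]), (0.65, [250.0, 425.0], [597.0, 424.0, 29.0])]
spatula [(0.8, [200.0, 295.0], [388.0, 23.0, 14.0])]
top [[0.02, -0.99, 0.1, 462.5], [-1.0, -0.03, -0.03, 16.97], [0.03, -0.1, -0.99, 1055.24], [0.0, 0.0, 0.0, 1.0]]
magazine [(0.94, [203.0, 282.0], [580.0, -16.
[... 960 characters left out ...]
057e+00,
       -3.37471270e-05,  1.46741651e+00]), 'qvel': array([-0.00023965,  0.00132356, -0.00070888,  0.00232864, -0.00143005,
       -0.00135822]), 'joint_efforts': array([-9.40962818e-04, -4.45480800e+01,  2.95551324e+01,  1.01506856e-03,
       -1.66637610e-04,  1.16639762e-05]), 'tcp_pos': array([ 237.47437068, -578.12299641,  193.70091262]), 'orientation': array([[ 3.79973293e-01, -9.24997457e-01, -3.45098549e-05],
       [-9.24997457e-01, -3.79973293e-01, -2.27562269e-06],
       [-1.10078780e-05,  3.27862039e-05, -9.99999999e-01]]), 'force': array([-0.93712699,  0.38048278, -0.12995104]), 'wrist_torque': array([0.01859269, 0.02371291, 0.01405216]), 'grip_width': 85.3638311198708}
```

View pics/scene1.png

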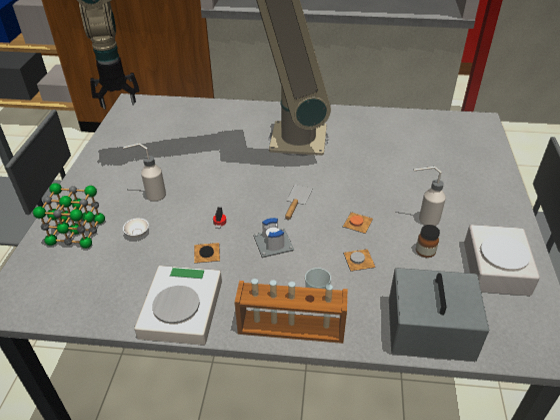

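View pics/top1.png

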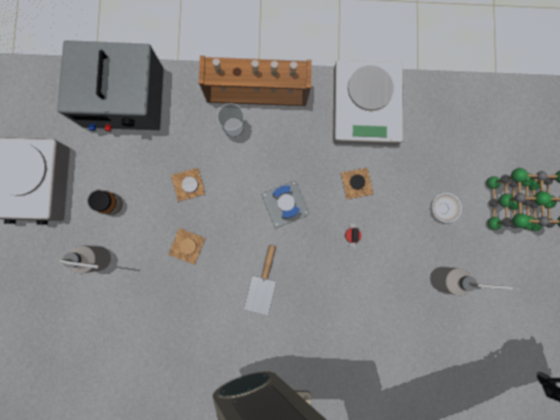

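View pics/wrist1.png

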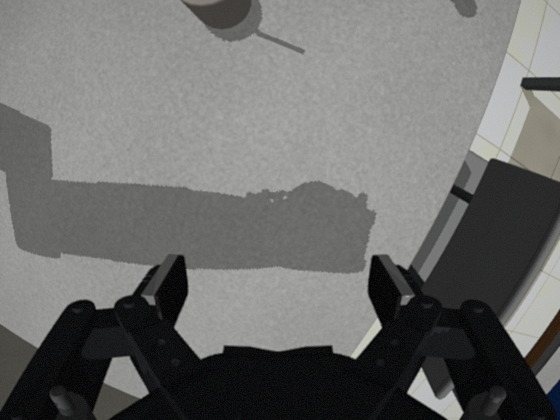

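Top view: the copper disc is at about (246,187), zinc (184,189), graphite (183,358), the cap (236,353), and the magazine (204,285) with its blue lips on a diagonal. Next I'll measure these more closely.

```bash
cat > m.py <<'E'
from h import *
p=ctrl.capture('top');np.save('top.npy',p,allow_pickle=True)
img=p['color'].astype(int)
def near(at,m,rad=30):
    rr,cc=np.mgrid[:420,:560];return m&(np.hypot(rr-at[0],cc-at[1])<rad)
for t in ['copper_center','zinc_center','graphite_center','cap_grip','magazine']:
    o=ctrl.cut_out(t,p)
    for d in o[:2]:
        m=d['mask'];c=cloud(p,m);print(t,round(d['score'],2),np.round(d['at'],1),m.sum(),'med',np.median(c,0).round(1),'mean px',np.argwhere(m).mean(0).round(1), 'zs',np.percentile(c[:,2],[5,50,95]).round(1))
crop=p['color'][150:270,160:380];cv2.imwrite('pics/topcrop.png',cv2.cvtColor(cv2.resize(crop,None,fx=3.6,fy=3.6,interpolation=cv2.INTER_CUBIC),cv2.COLOR_RGB2BGR))
E
python3 m.py
python3 - <<'E'
from h import *
p=ctrl.capture('scene');np.save('scene.npy',p,allow_pickle=True)
crop=p['color'][190:280,190:390];cv2.imwrite('pics/scenecrop.png',cv2.cvtColor(cv2.resize(crop,None,fx=4,fy=4,interpolation=cv2.INTER_CUBIC),cv2.COLOR_RGB2BGR))
E
```

```text
copper_center 0.54 [247.8 185.1] 246 med [465.9 226.2  14. ] mean px [245.4 187.4] zs [ 4.4 14.  17.6]
zinc_center 0.59 [183.8 191.1] 204 med [626.5 229.   14.6] mean px [183.9 189.2] zs [10.8 14.6 17.6]
graphite_center 0.63 [182.5 353.9] 204 med [ 647.5 -216.7   14.4] mean px [181.1 356.7] zs [ 7.1 14.4 17.7]
cap_grip 0.6 [236.9 352.6] 239 med [ 503.3 -201.6   20.6] mean px [234.5 352.5] zs [ 4.7 20.6 50.1]
magazine 0.85 [202.6 281.6] 1399 med [579.6 -23.8  10.4] mean px [203.8 284.7] zs [ 5.6 10.4 69.4]
```

View pics/topcrop.png

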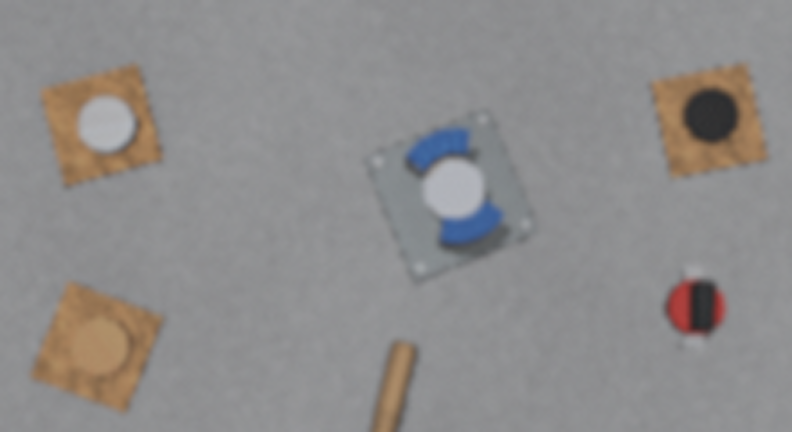

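View pics/scenecrop.png

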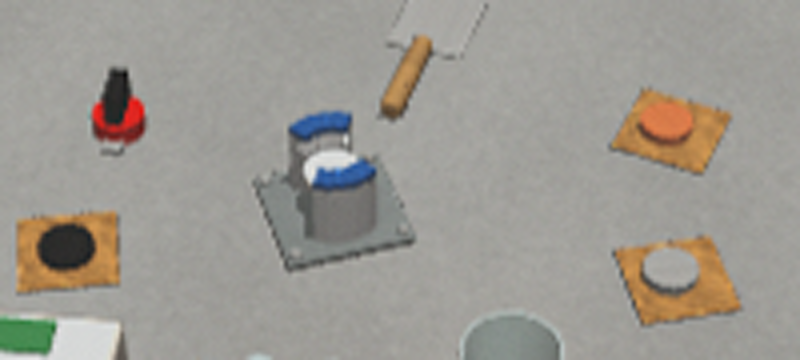

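The magazine's lip axis is at roughly 23° yaw, so discs go in with the jaws along the magazine's y axis, at about 113°. I'll write a planning helper and check the wrist camera geometry.

```bash
cat >> h.py <<'E'
def yaw(s): return np.degrees(np.arctan2(s['orientation'][1,0],s['orientation'][0,0]))
def rel(x,y,z,yw,long=0):
    """shift (cm) and turn (rad) from present pose to tool-down TCP pose"""
    s=ctrl.observe();d=s['orientation'].T@(np.array([x,y,z])-s['tcp_pos'])/10
    t=-((yw-yaw(s)+180)%360-180)
    if long: t+= -360*np.sign(t)
    return np.r_[d,np.radians(t)].round(3).tolist()
def fisheye_ray(p,r,c):
    K=p['K'];f=K[0,0];u=np.array([c-K[0,2],r-K[1,2]]);rr=np.hypot(*u);th=rr/f
    return np.r_[u/max(rr,1e-9)*np.sin(th),np.cos(th)]
def wplane(p,r,c,z):
    M=np.linalg.inv(p['world_to_cam']);o=M[:3,3];d=M[:3,:3]@fisheye_ray(p,r,c);return o+d*(z-o[2])/d[2]
def wpx(p,P):
    q=(p['world_to_cam']@np.r_[P,1])[:3];K=p['K'];th=np.arctan2(np.hypot(q[0],q[1]),q[2]);n=q[:2]/np.hypot(q[0],q[1])
    return np.array([K[1,2]+K[0,0]*th*n[1],K[0,2]+K[0,0]*th*n[0]])
def rect(p,cx,cy,z,half,yw=0,s=3.0):
    """ortho top view on the plane z: image up=+x' right=-y' (rotated by yw deg), s px/mm"""
    n=int(2*half*s);i=(np.arange(n)+.5)/s-half
    B,A=np.meshgrid(-i,-i) # A along x', B along y'
    a=np.radians(yw);X=cx+A*np.cos(a)-B*np.sin(a);Y=cy+A*np.sin(a)+B*np.cos(a)
    P=np.stack([X.ravel(),Y.ravel(),np.full(X.size,z),np.ones(X.size)]);q=(p['world_to_cam']@P)[:3];K=p['K']
    h=np.hypot(q[0],q[1]);th=np.arctan2(h,q[2])
    if p.get('fish',p['K'][0,0]<400): u=K[0,0]*th*q[0]/h+K[0,2];v=K[0,0]*th*q[1]/h+K[1,2]
    else: u=K[0,0]*q[0]/q[2]+K[0,2];v=K[1,1]*q[1]/q[2]+K[1,2]
    return cv2.remap(p['color'],u.reshape(n,n).astype(np.float32),v.reshape(n,n).astype(np.float32),cv2.INTER_CUBIC)
E
python3 - <<'E'
from h import *
p=ctrl.capture('wrist');print(p['K'].round(1).tolist());M=np.linalg.inv(p['world_to_cam'])
s=ctrl.observe();R=s['orientation'];print('cam in tool',(R.T@(M[:3,3]-s['tcp_pos'])).round(1),(R.T@M[:3,:3]).round(2).tolist())
print(p['range_z'].max(), np.median(p['range_z']))
print(rel(237.5,-578,300,-67.6),rel(466,225,200,113), rel(466,225,200,112.3))
E
```

```text
[[325.2, 0.0, 277.5], [0.0, 325.2, 199.8], [0.0, 0.0, 1.0]]
cam in tool [ 1.000e-01 -7.460e+01 -1.803e+02] [[1.0, -0.0, -0.0], [0.0, 0.96, 0.29], [0.0, -0.29, 0.96]]
1642.3215 364.86188
[-0.011, -0.003, -10.626, -0.001] [-65.603, -51.656, -0.629, 3.13] [-65.603, -51.656, -0.629, -3.141]
```

Emit:
move_arm:
  steps: [0,0,-5.5,-0.17,0,0,-11,-0.35,-4.4,-3.4,-11,-0.52,-8.7,-6.9,-11,-0.7,-13.1,-10.3,-11,-0.87,-17.5,-13.8,-11,-1.05,-21.9,-17.2,-11,-1.22,-26.2,-20.7,-11,-1.4,-30.6,-24.1,-11,-1.57,-35,-27.6,-11,-1.75,-39.4,-31,-11,-1.92,-43.7,-34.4,-11,-2.1,-48.1,-37.9,-11,-2.27,-52.5,-41.3,-9,-2.45,-56.9,-44.8,-6,-2.62,-61.2,-48.2,-2,-2.8,-65.6,-51.7,2,-2.97,-65.6,-51.7,6,-3.14,-65.6,-51.7,8.4,-3.14,-65.6,-51.7,8.4,-3.14]

```text
time: 4.4
tcp_pos: [464.1, 224.6, 107.5]
orientation: [[-0.379, 0.925, -0.005], [0.925, 0.379, -0.002], [0.0, -0.005, -1.0]]
force: [0.8, 0.7, -0.8]
grip_width: 85.3
```

```bash
python3 - <<'E'
from h import *
s=ctrl.observe();print(s['time'],s['tcp_pos'],yaw(s),s['joints'].round(3),s['grip_width'])
p=ctrl.capture('wrist');save(p,'w2');np.save('w2.npy',p,allow_pickle=True)
for d in ctrl.tip_of('copper_center',p)[:2]: print(d['score'],d['at'],wplane(p,*d['at'],9))
for d in ctrl.cut_out('copper_center',p)[:2]:
    m=d['mask'];print(d['score'],d['at'],m.sum(),np.mean([wplane(p,r,c,14) for r,c in np.argwhere(m)],0))
cv2.imwrite('pics/r2.png',cv2.cvtColor(rect(p,466,225,14,60,0,4),cv2.COLOR_RGB2BGR))
E
```

```text
4.4 [464.08975627 224.62143651 107.46246451] 112.26642271094595 [ 0.325  0.151 -0.374  1.051  0.    -0.063] 85.25997074344407
0.75 [188.0, 276.2] [463.62056367 223.09088953   9.        ]
0.9 [188.9, 277.7] 1663 [462.35851114 225.36399314  14.        ]
0.75 [257.6, 516.7] 6885 [434.34341273 519.91061295  14.        ]
```

View pics/w2.png

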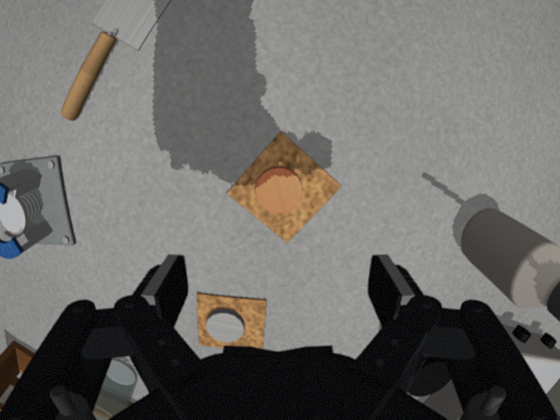

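View pics/r2.png

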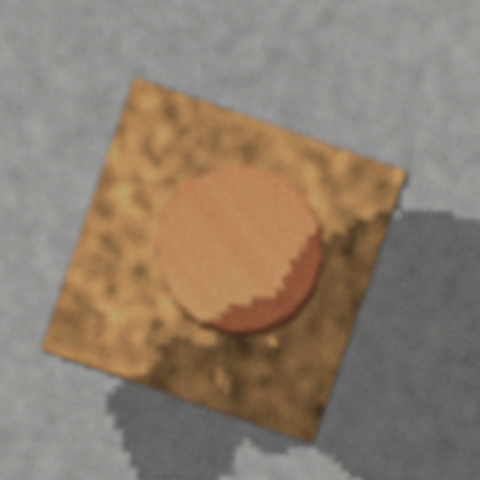

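Wrist view: the copper disc is centred at about pixel (189,278), with its mat around it, and it sits at about (464,225) in world. I'll descend slowly and close the gripper.

Emit:
move_arm:
  steps: [0,0,4,0,0,0,7.5,0,0.05,0,9.5,0,0.05,0,10.2,0,0.05,0,10.3,0,0.05,0,10.3,0]

```text
time: 5.3
tcp_pos: [469.2, 226.3, 9.7]
orientation: [[-0.378, 0.926, 0.005], [0.926, 0.378, 0.002], [-0.0, 0.005, -1.0]]
force: [0.5, -0.4, 0.5]
grip_width: 85.2
```

```bash
python3 - <<'E'
from h import *
s=ctrl.observe();print(s['time'],s['tcp_pos'],yaw(s),s['force'],s['grip_width'])
p=ctrl.capture('wrist');save(p,'w3')
# pad tip depth
np.save('w3.npy',p,allow_pickle=True)
M=np.linalg.inv(p['world_to_cam']);K=p['K']
for (r,c) in [(300,160),(290,170),(300,180),(290,385),(300,375),(300,150)]:
    z=p['range_z'][r,c];ray=fisheye_ray(p,r,c);print((r,c),z,(M[:3,3]+M[:3,:3]@(ray/ray[2]*z)).round(1))
E
```

```text
5.3 [469.23377301 226.31174773   9.71185523] 112.20812032371121 [ 0.50172936 -0.44721618  0.49071869] 85.23790696356107
(300, 160) 108.50683 [476.8 183.4  96.9]
(290, 170) 121.63507 [480.4 184.4  84.3]
(300, 180) 134.90172 [491.5 188.7  74.2]
(290, 385) 120.55081 [447.6 263.3  85.3]
(300, 375) 134.2673 [458.7 268.2  74.7]
(300, 150) 108.20494 [478.4 179.9  97.3]
```

View pics/w3.png

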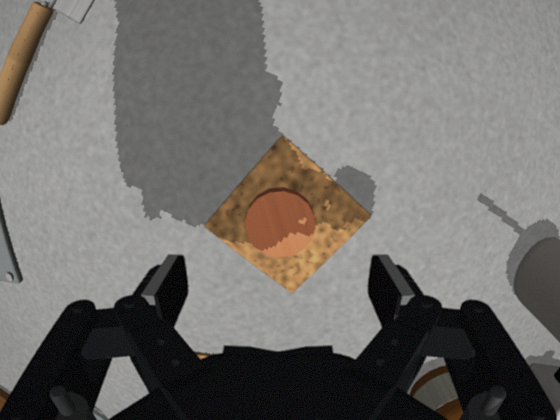

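```bash
cat > disc.py <<'E'
import sys
from h import *
def disc(p,t,ztop=14):
    d=ctrl.cut_out(t,p)
    if not d: print('none');return
    m=d[0]['mask'].astype(np.uint8);cs,_=cv2.findContours(m,cv2.RETR_EXTERNAL,cv2.CHAIN_APPROX_NONE);c=max(cs,key=cv2.contourArea)[:,0]
    P=np.array([wplane(p,r,cc,ztop)[:2] for cc,r in c]);(x,y),r=cv2.minEnclosingCircle(P.astype(np.float32))
    print(t,round(d[0]['score'],2),'centroid',P.mean(0).round(1),'circ',round(x,1),round(y,1),round(r,1))
E
python3 - <<'E'
from h import *; from disc import *
s=ctrl.observe();print(s['time'],s['tcp_pos'],yaw(s),s['qvel'].round(3))
p=ctrl.capture('wrist');disc(p,'copper_center')
s=ctrl.observe();print(s['time'],s['tcp_pos'],s['qvel'].round(3))
cv2.imwrite('pics/r4.png',cv2.cvtColor(rect(p,466,225,14,60,0,4),cv2.COLOR_RGB2BGR))
E
```

```text
5.35 [469.14692773 226.33545039   9.66210861] 112.21090457032487 [ 0.     0.002 -0.004 -0.002 -0.     0.   ]
copper_center 0.89 centroid [462.  224.6] circ 462.3 224.8 21.9
5.45 [468.70994108 226.2161702    9.28684541] [ 0.001  0.002 -0.009 -0.001  0.001  0.   ]
```

View pics/r4.png

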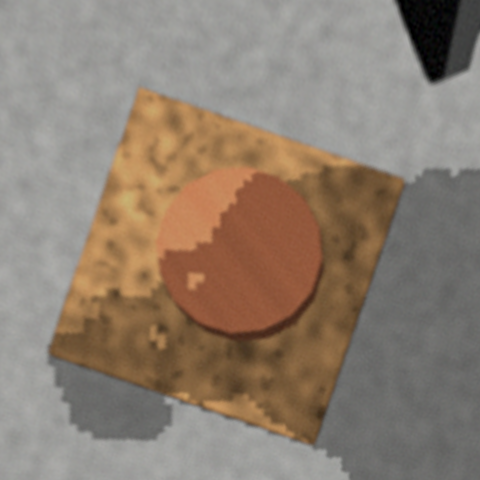

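```bash
python3 -c "
from h import *
print(rel(463.5,225,3,112.3))"
```

```text
[0.085, -0.531, 0.626, -0.001]
```

Emit:
move_arm:
  steps: [0.09,-0.53,0.3,0,0.09,-0.53,0.63,0,0.09,-0.53,0.63,0]

```text
time: 5.82
tcp_pos: [462.9, 224.9, 2.5]
orientation: [[-0.378, 0.926, 0.003], [0.926, 0.378, 0.001], [-0.0, 0.004, -1.0]]
force: [0.3, -0.8, 0.5]
grip_width: 85.0
```

```bash
python3 -c "
from h import *
print(rel(463.5,225,3,112.3));s=ctrl.observe();print(s['tcp_pos'],s['force'],s['qvel'].round(3))"
```

```text
[-0.012, 0.061, -0.05, -0.001]
[462.89201476 224.87624299   2.4956954 ] [ 0.3015277  -0.83310816  0.46726428] [-0.002 -0.002  0.009  0.002 -0.     0.001]
```

Emit:
move_arm:
  steps: [0,0.06,-0.05,0,0,0.06,-0.05,0,0,0.06,-0.05,0,0,0.06,-0.05,0,0,0.06,-0.05,0]
  hand: 3.5
  force: 50

```text
time: 6.45
tcp_pos: [463.5, 225.1, 3.0]
orientation: [[-0.378, 0.926, 0.004], [0.926, 0.378, 0.001], [-0.0, 0.004, -1.0]]
force: [0.2, 0.5, 0.2]
grip_width: 34.8
```

```bash
python3 -c "
from h import *
s=ctrl.observe();print(s['tcp_pos'],s['force'],s['qvel'].round(3),s['grip_width'])
p=ctrl.capture('wrist');save(p,'w5')"
```

```text
[463.47463325 225.10824516   3.03270299] [0.24302951 0.46066756 0.15259095] [-0.001 -0.    -0.003 -0.001  0.001  0.   ] 34.78936827082467
```

View pics/w5.png

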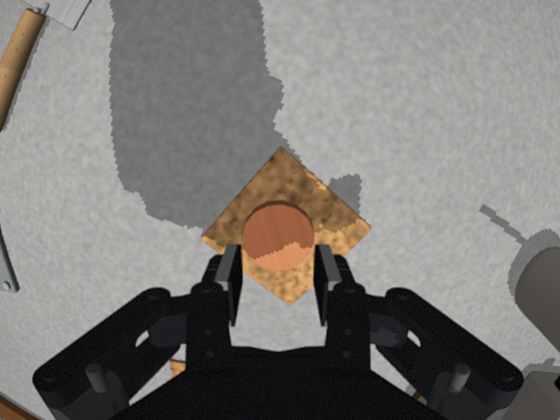

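```bash
python3 -c "
from h import *
s=ctrl.observe();print(s['grip_width'],s['tcp_pos'],s['time'])
p=ctrl.capture('wrist')
M=np.linalg.inv(p['world_to_cam']);R=s['orientation']
print('tcp px',wpx(p,s['tcp_pos']),'20 back',wpx(p,s['tcp_pos']+[0,0,20]))
z=p['range_z']
for r in range(215,330,6):
  out=[]
  for c in (226,232,236,240,244,250):
    ray=fisheye_ray(p,r,c);P=M[:3,3]+M[:3,:3]@(ray/ray[2]*z[r,c]);out.append((R.T@(P-s['tcp_pos'])).round(0).astype(int).tolist())
  print(r,out)
"; python3 -c "
import cv2;i=cv2.imread('pics/w5.png')[180:350,180:380];cv2.imwrite('pics/w5c.png',cv2.resize(i,None,fx=3.5,fy=3.5,interpolation=cv2.INTER_CUBIC))"
```

```text
35.017326410463895 [463.45788007 225.10119333   3.01936389] 6.5
tcp px [231.32159113 277.69891711] 20 back [245.57683839 277.71554386]
215 [[-31, -11, -1], [-27, -11, -1], [-25, -10, 0], [-22, -11, -1], [-20, -11, -1], [-16, -13, -8]]
221 [[-31, -7, -1], [-27, -7, -1], [-25, -7, -2], [-22, -7, -1], [-20, -7, -1], [-15, -11, -11]]
227 [[-31, -3, -1], [-27, -3, -2], [-25, -4, -3], [-23, -3, 0], [-19, -7, -11], [-16, -7, -12]]
233 [[-31, 2, 1], [-27, 1, -2], [-25, 1, -1], [-23, 1, 0], [-19, -3, -10], [-16, -4, -12]]
239 [[-31, 5, -1], [-28, 5, -1], [-25, 5, 0], [-23, 5, 0], [-19, 0, -11], [-16, 0, -10]]
245 [[-32, 9, -1], [-21, -11, -43], [-19, -11, -43], [-18, -11, -44], [-19, 4, -12], [-16, 4, -11]]
251 [[-23, -11, -50], [-20, -11, -50], [-19, -11, -50], [-17, -9, -46], [-21, 13, 0], [-16, 7, -12]]
257 [[-22, -11, -56], [-20, -11, -56], [-18, -11, -56], [-18, -6, -45], [-21, 16, -2], [-16, 12, -11]]
263 [[-21, -11, -62], [-19, -12, -62], [-18, -10, -60], [-17, -4, -48], [-21, 21, -2], [-17, 21, -1]]
269 [[-21, -11, -67], [-18, -11, -67], [-18, -8, -61], [-17, -1, -49], [-21, 26, -1], 
[... 268 characters left out ...]
8, -50], [-22, 42, 3], [-18, 41, 3]]
293 [[-19, -7, -78], [-18, -6, -76], [0, -75, -180], [-18, 11, -51], [-23, 46, 3], [-18, 46, 2]]
299 [[-19, -6, -81], [-18, -4, -77], [-17, 3, -68], [-25, 51, 3], [-23, 51, 3], [-19, 52, 3]]
305 [[-19, -4, -82], [-18, -1, -77], [-18, 6, -68], [-26, 57, 3], [-23, 56, 2], [-19, 57, 4]]
311 [[-16, -16, -102], [-18, 3, -76], [-18, 8, -69], [-26, 62, 4], [-23, 62, 4], [-19, 61, 3]]
317 [[-15, -17, -106], [-18, 6, -76], [-18, 11, -70], [-27, 68, 4], [-24, 67, 3], [-19, 67, 3]]
323 [[-14, -18, -109], [-19, 10, -75], [-30, 73, 4], [-27, 73, 3], [-24, 73, 4], [-20, 72, 3]]
329 [[-14, -17, -111], [-33, 79, 3], [-30, 79, 3], [-27, 79, 4], [-24, 78, 3], [-20, 78, 3]]
```

View pics/w5c.png

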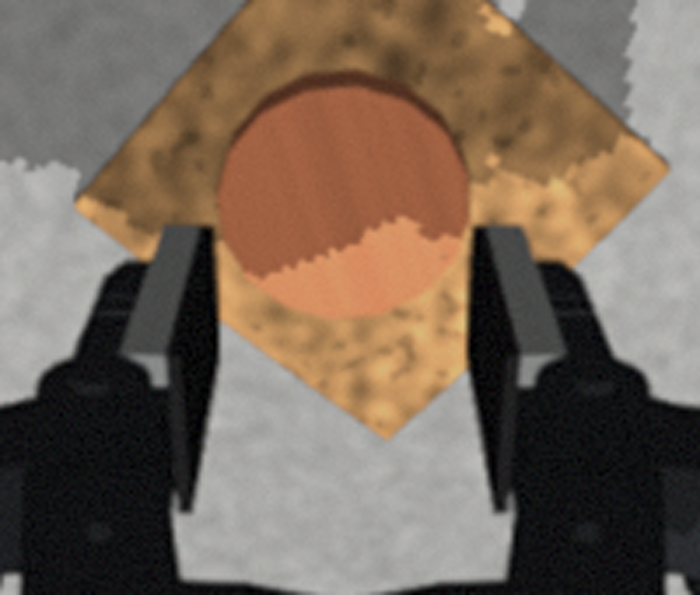

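The fingers closed to 35 mm without stopping on the 42 mm disc, so the pads were above it. The wrist depth puts the fingertips about 43 mm above the reported TCP. I'll check this against the scene camera.

```bash
python3 - <<'E'
from h import *
p=ctrl.capture('scene');c=cloud(p);s=ctrl.observe();print(s['tcp_pos'])
m=np.hypot(c[:,0]-463.5,c[:,1]-225)<60;q=c[m];
h,e=np.histogram(q[:,2],bins=np.arange(-5,140,5));print(list(zip(e.astype(int),h)))
crop=p['color'][120:260,290:430];cv2.imwrite('pics/s6.png',cv2.cvtColor(cv2.resize(crop,None,fx=4,fy=4,interpolation=cv2.INTER_CUBIC),cv2.COLOR_RGB2BGR))
E
```

```text
[463.44425967 225.1289369    3.04149371]
[(np.int64(-5), np.int64(276)), (np.int64(0), np.int64(252)), (np.int64(5), np.int64(74)), (np.int64(10), np.int64(63)), (np.int64(15), np.int64(10)), (np.int64(20), np.int64(0)), (np.int64(25), np.int64(0)), (np.int64(30), np.int64(0)), (np.int64(35), np.int64(1)), (np.int64(40), np.int64(5)), (np.int64(45), np.int64(13)), (np.int64(50), np.int64(18)), (np.int64(55), np.int64(20)), (np.int64(60), np.int64(10)), (np.int64(65), np.int64(18)), (np.int64(70), np.int64(12)), (np.int64(75), np.int64(13)), (np.int64(80), np.int64(18)), (np.int64(85), np.int64(25)), (np.int64(90), np.int64(42)), (np.int64(95), np.int64(43)), (np.int64(100), np.int64(27)), (np.int64(105), np.int64(31)), (np.int64(110), np.int64(37)), (np.int64(115), np.int64(42)), (np.int64(120), np.int64(26)), (np.int64(125), np.int64(38)), (np.int64(130), np.int64(35))]
```

View pics/s6.png

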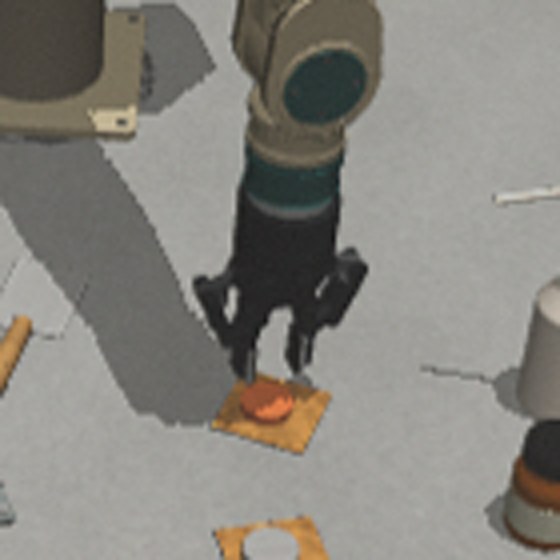

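The scene camera agrees: the real fingertips end at about 43 mm height while the reported TCP z is 3. The reported TCP lies about 40 mm beyond the fingertips along tool z, so I'll plan heights with that offset. Next I'll open and go lower.

Emit:
move_arm:
  steps: [0,0,0,0,0,0,0,0,0,0,0.5,0,0,0,1.5,0,0,0,2.5,0,0,0,3.3,0,0,0,3.7,0,0,0,3.7,0]
  hand: 6.5

```text
time: 7.6
tcp_pos: [463.2, 225.0, -34.4]
orientation: [[-0.378, 0.926, 0.003], [0.926, 0.378, 0.001], [-0.0, 0.003, -1.0]]
force: [0.2, -0.3, -0.5]
grip_width: 64.7
```

```bash
python3 -c "
from h import *
print(rel(463.5,225,-36,112.3));s=ctrl.observe();print(s['tcp_pos'],s['force'],s['grip_width'])
p=ctrl.capture('wrist');save(p,'w6')
M=np.linalg.inv(p['world_to_cam']);R=s['orientation'];z=p['range_z']
for r in range(225,300,6):
  out=[]
  for c in (190,195,200,205,210,345,350,355,360,365):
    ray=fisheye_ray(p,r,c);P=M[:3,3]+M[:3,:3]@(ray/ray[2]*z[r,c]);out.append((R.T@(P-s['tcp_pos'])).round(0).astype(int).tolist())
  print(r,out)
"
```

```text
[-0.015, 0.027, 0.156, -0.001]
[463.19145388 225.03408045 -34.44488156] [ 0.17398776 -0.28588053 -0.49373929] 64.70175224595965
225 [[-43, -17, -35], [-41, -17, -34], [-38, -18, -35], [-36, -17, -34], [-33, -17, -34], [32, -19, -39], [34, -19, -39], [37, -19, -37], [40, -18, -35], [43, -17, -34]]
231 [[-44, -14, -33], [-41, -15, -36], [-39, -14, -34], [-36, -15, -35], [-33, -14, -35], [32, -16, -39], [34, -16, -40], [37, -15, -38], [40, -16, -39], [43, -14, -34]]
237 [[-44, -11, -34], [-41, -11, -35], [-39, -11, -34], [-36, -12, -36], [-33, -12, -36], [32, -13, -39], [35, -12, -37], [38, -13, -38], [40, -13, -40], [42, -13, -39]]
243 [[-44, -8, -35], [-42, -7, -33], [-39, -8, -36], [-36, -8, -35], [-33, -10, -38], [33, -10, -39], [35, -9, -38], [38, -9, -37], [40, -9, -38], [43, -9, -39]]
249 [[-45, -4, -35], [-38, -12, -49], [-36, -11, -48], [-33, -11, -49], [-33, -7, -39], [33, -6, -39], [33, -11, -49], [35, -11, -48], [38, -11, -49], [43, -7, -40]]
255 [[-39, -11, -55], [-37, -11, -55], [-34, -11, -55], [-33, -10, -52], [-33, -4, -39], [33, -3, -38], [32, -10, -52], [34, -10, -53]
[... 452 characters left out ...]
 3, -46], [32, -3, -56], [32, -8, -64], [33, -11, -70], [34, -12, -72]]
279 [[-33, -12, -77], [-32, -10, -73], [-33, -5, -64], [-33, 1, -55], [-33, 6, -47], [32, 6, -47], [33, 0, -56], [32, -5, -65], [32, -9, -72], [33, -11, -75]]
285 [[-33, -11, -79], [-33, -7, -73], [-32, -4, -68], [-33, 3, -57], [-32, 7, -50], [32, 8, -49], [32, 2, -59], [32, -3, -67], [32, -8, -74], [33, -11, -79]]
291 [[-33, -9, -81], [-33, -5, -74], [-33, 1, -66], [-32, 4, -60], [-36, 21, -35], [35, 18, -38], [33, 6, -58], [32, 0, -67], [32, -5, -74], [32, -9, -81]]
297 [[-33, -6, -80], [-33, -3, -76], [-33, 2, -68], [-32, 7, -61], [-37, 25, -34], [35, 22, -39], [32, 8, -60], [32, 1, -69], [32, -3, -76], [32, -7, -82]]
```

View pics/w6.png

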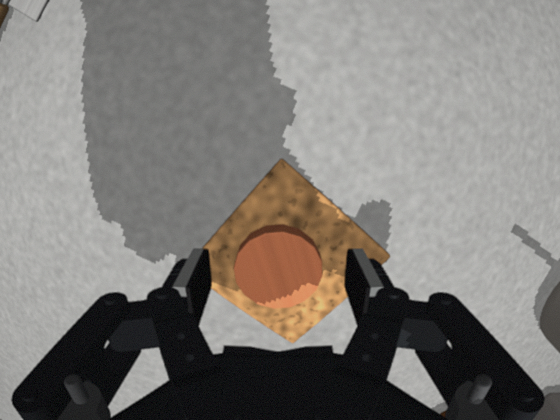

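Emit:
move_arm:
  steps: [0,0.03,0.25,0,0,0.03,0.25,0,0,0.03,0.25,0,0,0.03,0.25,0,0,0.03,0.25,0]
  hand: 3.6
  force: 60

```text
time: 8.28
tcp_pos: [465.3, 225.9, -34.9]
orientation: [[-0.378, 0.926, 0.006], [0.926, 0.378, 0.002], [-0.0, 0.006, -1.0]]
force: [-2.0, -0.5, 8.8]
grip_width: 39.5
```

```bash
python3 -c "
from h import *
print(rel(463.5,225,70,112.3));s=ctrl.observe();print(s['tcp_pos'],s['force'],s['grip_width'],s['time'])
p=ctrl.capture('wrist');save(p,'w7')"
```

```text
[-0.014, -0.138, -10.487, -0.001]
[465.34133536 225.88323154 -34.85614034] [-2.01142767 -0.47782123  8.78482278] 39.54981010756405 8.275
```

View pics/w7.png

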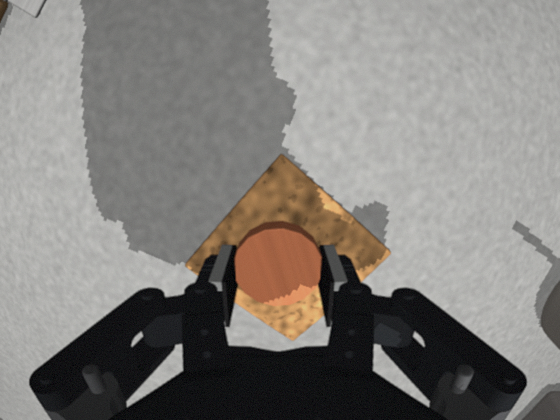

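```bash
python3 -c "
from h import *
from disc import *
s=ctrl.observe();print(s['tcp_pos'],s['force'],s['grip_width'],s['time'])
p=ctrl.capture('wrist');disc(p,'copper_center')
M=np.linalg.inv(p['world_to_cam']);R=s['orientation'];z=p['range_z']
for r in range(232,336,6):
  out=[]
  for c in (220,224,228,232,236,240,250,278):
    ray=fisheye_ray(p,r,c);P=M[:3,3]+M[:3,:3]@(ray/ray[2]*z[r,c]);out.append((R.T@(P-s['tcp_pos'])).round(0).astype(int).tolist())
  print(r,out)
i=p['color'][210:350,190:370];cv2.imwrite('pics/w8.png',cv2.cvtColor(cv2.resize(i,None,fx=4,fy=4,interpolation=cv2.INTER_CUBIC),cv2.COLOR_RGB2BGR))
"
```

```text
[465.37892952 225.89828569 -34.83180737] [-0.64651634 -0.25375112  8.74493336] 39.32935161206921 8.325
copper_center 0.93 centroid [461.7 224.3] circ 462.4 224.4 22.4
232 [[-27, -16, -40], [-25, -16, -39], [-24, -16, -38], [-22, -16, -40], [-20, -16, -39], [-18, -16, -38], [-13, -18, -44], [0, -20, -49]]
238 [[-28, -13, -40], [-26, -13, -39], [-24, -13, -40], [-22, -13, -39], [-20, -13, -39], [-18, -13, -39], [-12, -17, -49], [0, -17, -49]]
244 [[-28, -9, -39], [-26, -9, -39], [-24, -10, -40], [-22, -10, -39], [-20, -9, -39], [-17, -12, -45], [-12, -14, -48], [0, -14, -48]]
250 [[-26, -12, -50], [-24, -11, -49], [-22, -11, -49], [-21, -11, -49], [-20, -9, -44], [-17, -11, -49], [-12, -11, -49], [0, -11, -48]]
256 [[-25, -12, -56], [-23, -12, -56], [-22, -11, -55], [-20, -11, -55], [-19, -8, -49], [-17, -8, -49], [-13, -8, -49], [0, -9, -49]]
262 [[-24, -11, -61], [-22, -12, -61], [-21, -11, -60], [-20, -10, -57], [-19, -5, -49], [-17, -5, -49], [-13, -5, -49], [0, -5, -48]]
268 [[-23, -11, -66], [-22, -11, -66], [-20, -12, -67], [-20, -6, -57], [-19, -2, -50], [-17, -2, -49], [-13, -
[... 758 characters left out ...]
6, -39], [-15, 25, -40], [0, 18, -49]]
310 [[-19, -12, -96], [-21, 2, -77], [-20, 3, -75], [-20, 10, -66], [-23, 33, -35], [-21, 34, -34], [-15, 29, -39], [0, 30, -38]]
316 [[-17, -17, -106], [-21, 4, -78], [-20, 4, -78], [-25, 37, -35], [-23, 37, -34], [-21, 37, -35], [-15, 37, -35], [0, 34, -39]]
322 [[-16, -17, -108], [-22, 8, -77], [-20, 8, -76], [-26, 42, -35], [-23, 41, -35], [-21, 42, -34], [-16, 41, -35], [0, 38, -39]]
328 [[-16, -17, -111], [-15, -17, -111], [-28, 46, -35], [-26, 46, -34], [-24, 46, -34], [-21, 46, -35], [-16, 46, -34], [0, 42, -39]]
334 [[-15, -17, -114], [-14, -18, -114], [-29, 52, -34], [-26, 51, -35], [-24, 51, -34], [-22, 51, -35], [-16, 51, -34], [0, 50, -35]]
```

View pics/w8.png

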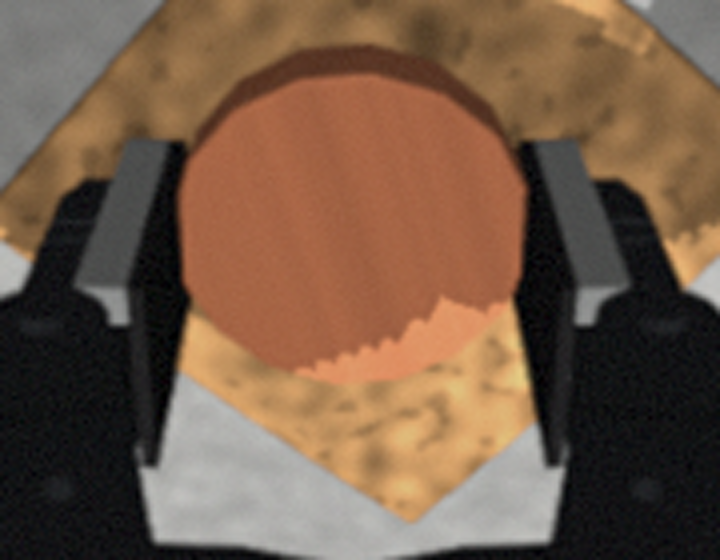

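The disc is held: the pads flank it, and its top is at 14 mm. Before lifting, I'll take the magazine pose from the stored top picture.

```bash
python3 - <<'E'
from h import *
for f in ['top','scene']:
    p=np.load(f+'.npy',allow_pickle=True).item();i=p['color'].astype(int)
    b=(i[...,2]>i[...,0]+40)&(i[...,2]>i[...,1]+20)
    rr,cc=np.mgrid[:420,:560]; b&=np.abs(rr-(204 if f=='top' else 235))<35; b&=np.abs(cc-(285 if f=='top' else 275))<35
    px=np.argwhere(b)
    P=np.array([planez(p,r,c,68)[:2] for r,c in px]);P=np.array([q for q in P])
    # fit model: ring sector r 23..40 |ang|<40deg, two sides: second moments
    m=P.mean(0);C=np.cov((P-m).T);w,v=np.linalg.eigh(C);print(f,len(P),m.round(1),'yaw',np.degrees(np.arctan2(v[1,1],v[0,1])).round(1),np.sqrt(w).round(1))
    c=cloud(p,b);print(np.median(c,0).round(1))
p=np.load('top.npy',allow_pickle=True).item()
cv2.imwrite('pics/mag.png',cv2.cvtColor(rect(p,580,-20,8,90,0,3.5),cv2.COLOR_RGB2BGR))
cv2.imwrite('pics/mag68.png',cv2.cvtColor(rect(p,580,-20,68,90,0,3.5),cv2.COLOR_RGB2BGR))
print(rel(463.5,225,-20,112.3),rel(463.5,225,60,112.3),rel(578,-22,70,112.3))
E
```

```text
top 244 [581.7 -25.9] yaw -156.2 [12.2 30.4]
[594.1 -26.3  68.3]
scene 136 [585.8 -26.2] yaw -157.7 [12.4 30.2]
[578.6 -26.6  66. ]
[-0.014, -0.196, -1.487, -0.001] [-0.016, -0.145, -9.487, -0.001] [-27.212, 1.117, -10.474, -0.001]
```

View pics/mag.png

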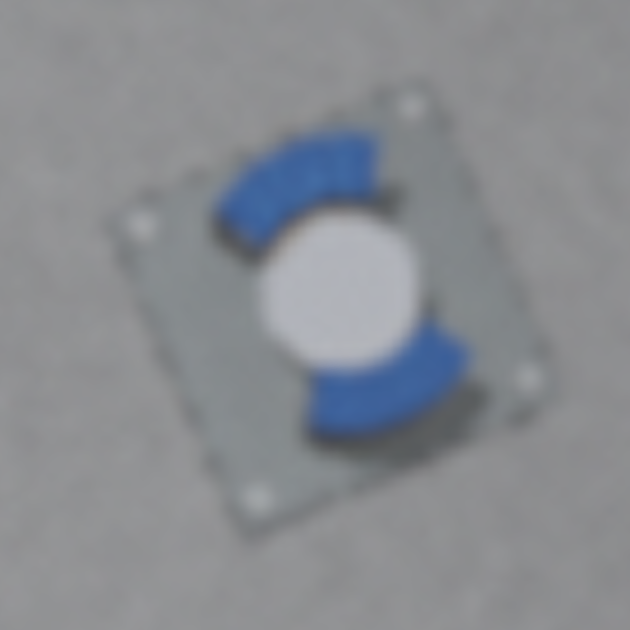

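View pics/mag68.png

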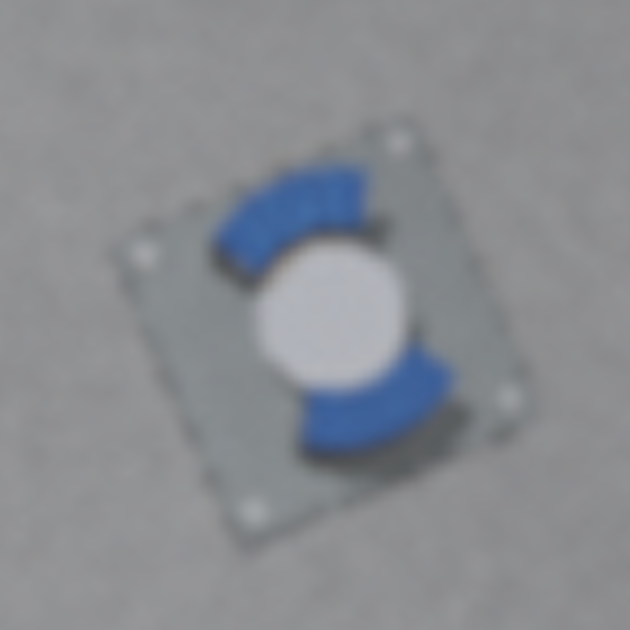

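The base screws and lips put the magazine at about (583.5,−26) with yaw about 23.6°. Now I'll lift, carry the disc to above the magazine and look again.

```bash
python3 - <<'E'
from h import *
print(rel(465,226,60,112.3),rel(583,-26,70,113.6))
E
```

```text
[0.02, 0.032, -9.486, -0.001] [-27.771, 1.429, -10.472, -0.024]
```

Emit:
move_arm:
  steps: [0,0,-0.5,0,0,0,-2,0,0,0,-5,0,-1,0.1,-9,0,-4,0.3,-10.5,0,-8.5,0.5,-10.5,-0.01,-13.5,0.7,-10.5,-0.02,-18.5,1,-10.5,-0.02,-23,1.2,-10.5,-0.02,-26,1.4,-10.5,-0.02,-27.5,1.4,-10.5,-0.02,-27.8,1.4,-10.5,-0.02,-27.8,1.4,-10.5,-0.02,-27.8,1.4,-10.5,-0.02]

```text
time: 10.18
tcp_pos: [582.1, -25.3, 70.2]
orientation: [[-0.398, 0.917, 0.005], [0.917, 0.398, 0.003], [0.0, 0.006, -1.0]]
force: [-0.5, -0.3, -1.5]
grip_width: 39.1
```

```bash
cat > look.py <<'E'
import sys
from h import *
s=ctrl.observe();print(s['time'],s['tcp_pos'].round(1),yaw(s).round(2),s['force'].round(1),s['grip_width'].round(1),'j6',s['joints'][5].round(2))
p=ctrl.capture('wrist');save(p,sys.argv[1]);np.save(sys.argv[1]+'.npy',p,allow_pickle=True)
E
python3 look.py w9
```

```text
Traceback (most recent call last):
  File "look.py", line 3, in <module>
    s=ctrl.observe();print(s['time'],s['tcp_pos'].round(1),yaw(s).round(2),s['force'].round(1),s['grip_width'].round(1),'j6',s['joints'][5].round(2))
                                                                                               ^^^^^^^^^^^^^^^^^^^^^
AttributeError: 'float' object has no attribute 'round'
```

```bash
sed -i "s/s\['grip_width'\].round(1)/round(s['grip_width'],1)/" look.py; python3 look.py w9
```

```text
10.175 [582.1 -25.3  70.2] 113.45 [-0.5 -0.3 -1.5] 39.1 j6 -0.57
```

View pics/w9.png

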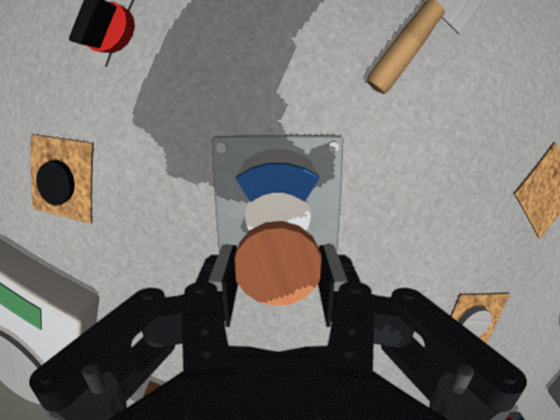

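```bash
python3 - <<'E'
from h import *
from disc import *
p=np.load('w9.npy',allow_pickle=True).item();s=ctrl.observe();T=s['tcp_pos'];R=s['orientation']
c=p['range_z'][265,278];ray=fisheye_ray(p,265,278);M=np.linalg.inv(p['world_to_cam']);zt=(M[:3,3]+M[:3,:3]@(ray/ray[2]*c));print('disc top z',zt)
p2=ctrl.capture('wrist')
d=ctrl.cut_out('copper_center',p2)[0];m=d['mask'].astype(np.uint8);print(d['score'])
cs,_=cv2.findContours(m,cv2.RETR_EXTERNAL,cv2.CHAIN_APPROX_NONE);k=max(cs,key=cv2.contourArea)[:,0]
P=np.array([R.T@(wplane(p2,r,cc,zt[2])-T) for cc,r in k]);print('disc tool frame extents x',P[:,0].min(),P[:,0].max(),'y',P[:,1].min(),P[:,1].max())
a=rect(p,583,-26,8,90,23.6,3.3);b=rect(p,583,-26,68,90,23.6,3.3)
cv2.imwrite('pics/r9a.png',cv2.cvtColor(a,cv2.COLOR_RGB2BGR));cv2.imwrite('pics/r9b.png',cv2.cvtColor(b,cv2.COLOR_RGB2BGR))
E
```

```text
disc top z [578.76193951 -26.62141345 118.57877864]
0.92
disc tool frame extents x -19.821903683227855 19.505069724146885 y -25.518526264194207 19.471911402103867
```

View pics/r9a.png

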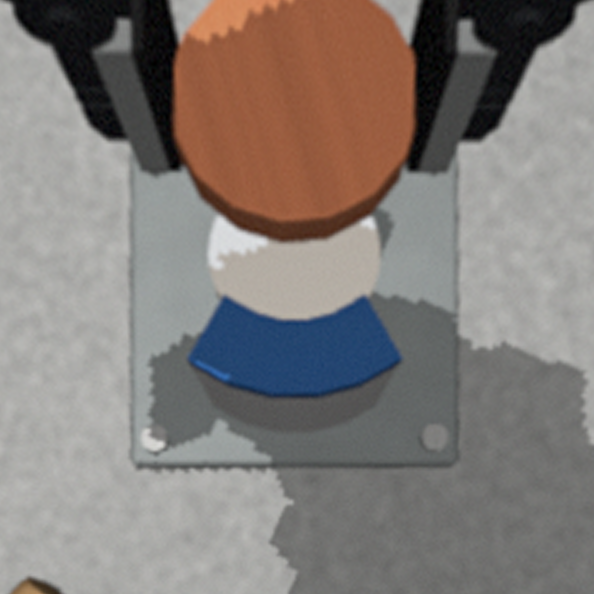

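View pics/r9b.png

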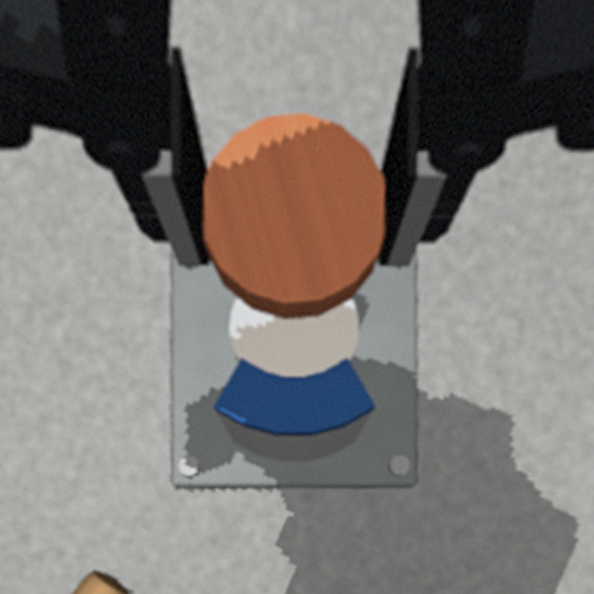

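The disc is held level and centred in x (tool y offset about −1.8 mm). In the same camera frame the magazine is at (581.9,−25.7) with yaw about 23.8°. I'll align and come down to just above the mouth.

```bash
python3 - <<'E'
from h import *
print(rel(583.5,-25.0,33,113.8))
E
```

```text
[0.014, 0.096, 3.73, -0.006]
```

Emit:
move_arm:
  steps: [0,0.1,1,-0.006,0,0.1,2.2,-0.006,0,0.1,3.2,-0.006,0,0.1,3.6,-0.006,0,0.1,3.6,-0.006,0,0.1,3.6,-0.006]

```text
time: 11.08
tcp_pos: [584.0, -25.2, 34.6]
orientation: [[-0.403, 0.915, 0.006], [0.915, 0.403, 0.002], [-0.0, 0.007, -1.0]]
force: [1.2, -0.5, -0.4]
grip_width: 39.3
```

```bash
python3 look.py w10; python3 - <<'E'
from h import *
p=np.load('w10.npy',allow_pickle=True).item();s=ctrl.observe();T=s['tcp_pos']
cv2.imwrite('pics/r10a.png',cv2.cvtColor(rect(p,582,-25.7,68,60,23.8,5),cv2.COLOR_RGB2BGR))
cv2.imwrite('pics/r10b.png',cv2.cvtColor(rect(p,582,-25.7,T[2]+48.4,60,23.8,5),cv2.COLOR_RGB2BGR))
print(rel(583.5,-25.0,8,113.8))
E
```

```text
11.075 [584.  -25.2  34.6] 113.77 [ 1.2 -0.5 -0.4] 39.3 j6 -0.57
[0.048, -0.065, 2.674, -0.0]
```

View pics/r10a.png

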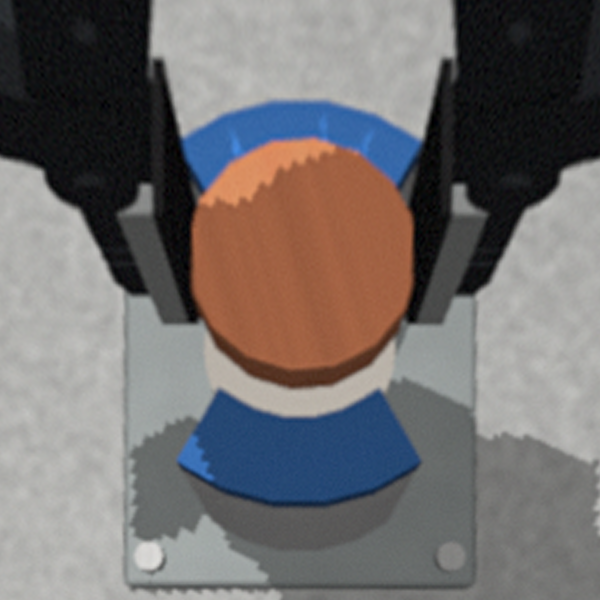

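View pics/r10b.png

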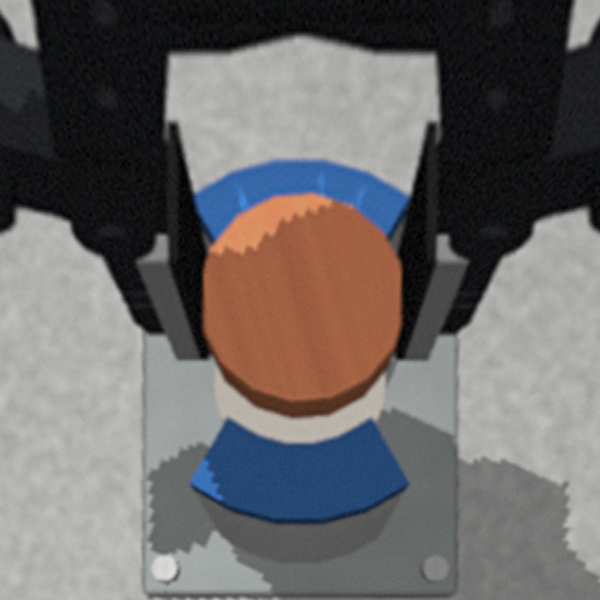

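Emit:
move_arm:
  steps: [0.06,-0.08,0.3,0,0.06,-0.08,0.6,0,0.06,-0.08,1.1,0,0.06,-0.08,1.7,0,0.06,-0.08,2.3,0,0.06,-0.08,2.65,0,0.06,-0.08,2.65,0,0.06,-0.08,2.65,0]

```text
time: 12.12
tcp_pos: [583.4, -25.0, 8.3]
orientation: [[-0.403, 0.915, 0.007], [0.915, 0.403, 0.002], [-0.001, 0.007, -1.0]]
force: [-0.3, 0.4, -2.1]
grip_width: 38.9
```

```bash
python3 look.py w11; python3 - <<'E'
from h import *
print(rel(583,-25.3,8,113.8))
E
```

```text
12.125 [583.4 -25.    8.3] 113.77 [-0.3  0.4 -2.1] 38.9 j6 -0.57
[-0.007, -0.063, 0.046, -0.0]
```

View pics/w11.png

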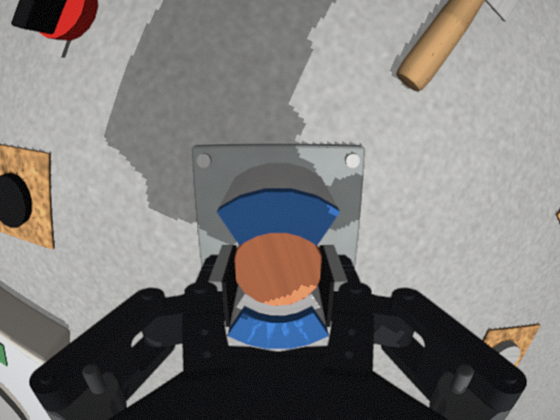

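The copper disc is inside the mouth, between the two lips, and just above the follower. I'll release, retreat and carry on to the zinc.

```bash
python3 - <<'E'
from h import *
print(rel(583.4,-25,75,113.8),rel(625,228.5,50,113.8))
E
```

```text
[-0.001, 0.034, -6.653, -0.0] [21.523, 14.041, -4.069, -0.0]
```

Emit:
move_arm:
  steps: [0,-0.03,0.06,0,0,-0.03,0.06,0,0,-0.03,0.06,0,0,-0.03,-1,0]
  hand: 6.5

```text
time: 12.68
tcp_pos: [582.1, -25.0, 18.0]
orientation: [[-0.403, 0.915, 0.005], [0.915, 0.403, 0.002], [0.0, 0.005, -1.0]]
force: [1.0, 0.2, -0.4]
grip_width: 65.0
```

```bash
python3 look.py w12; python3 - <<'E'
from h import *
print(rel(583.4,-25,75,113.8),rel(625,228.5,50,113.8))
E
```

```text
12.675 [582.1 -25.   18. ] 113.78 [ 1.   0.2 -0.4] 65.0 j6 -0.57
[0.036, 0.004, -5.485, -0.0] [21.562, 14.009, -2.901, -0.0]
```

View pics/w12.png

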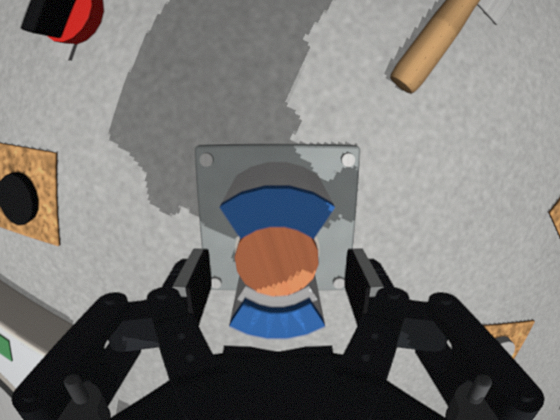

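Emit:
move_arm:
  steps: [0,0,-3,0,0.5,0.3,-6,0,4,2.6,-6.5,0,8.5,5.5,-6.5,0,13,8.5,-6.5,0,17.5,11.4,-5.5,0,20.5,13.3,-4,0,21.6,14,-2.5,0,21.6,14,-2.2,0,21.6,14,-2.2,0]

```text
time: 13.98
tcp_pos: [624.5, 227.4, 42.8]
orientation: [[-0.402, 0.916, 0.008], [0.916, 0.402, 0.001], [-0.002, 0.007, -1.0]]
force: [-0.2, 0.4, 0.1]
grip_width: 65.0
```

```bash
python3 look.py w13; python3 - <<'E'
from h import *
from disc import *
p=ctrl.capture('wrist');disc(p,'zinc_center')
cv2.imwrite('pics/r13.png',cv2.cvtColor(rect(p,625,228.5,14,50,23.8,5),cv2.COLOR_RGB2BGR))
E
```

```text
13.975 [624.5 227.4  42.8] 113.7 [-0.2  0.4  0.1] 65.0 j6 -0.16
zinc_center 0.73 centroid [624.5 228.8] circ 625.0 229.0 21.4
```

View pics/w13.png

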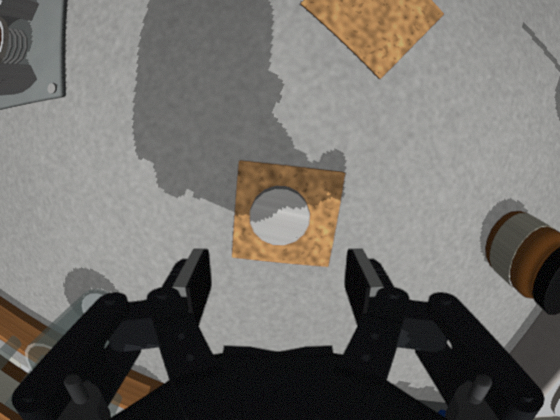

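View pics/r13.png

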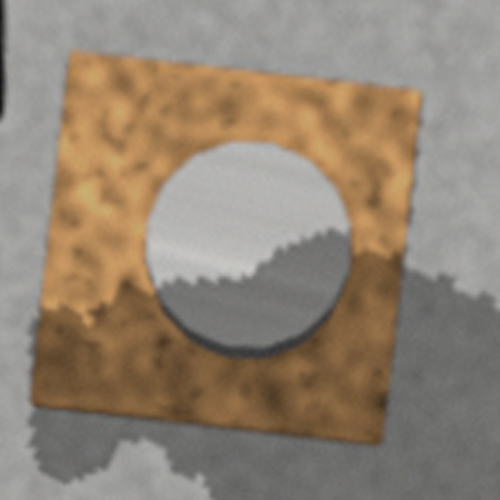

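The zinc disc is at about (626,229). I'll descend and then grip.

```bash
python3 - <<'E'
from h import *
print(rel(625.9,229.1,-34.3,113.8))
E
```

```text
[0.127, 0.036, 7.811, -0.002]
```

Emit:
move_arm:
  steps: [0.13,0.04,2,0,0.13,0.04,5,0,0.13,0.04,7,0,0.13,0.04,7.5,0,0.13,0.04,7.6,0,0.13,0.04,7.6,0]

```text
time: 14.88
tcp_pos: [627.0, 229.4, -31.2]
orientation: [[-0.402, 0.916, 0.011], [0.916, 0.402, 0.002], [-0.002, 0.011, -1.0]]
force: [0.1, 0.8, -0.2]
grip_width: 64.9
```

```bash
python3 look.py w14; python3 - <<'E'
from h import *
print(rel(625.9,229.1,-34.3,113.8))
E
```

```text
14.875 [627.  229.4 -31.2] 113.68 [ 0.1  0.8 -0.2] 64.9 j6 -0.16
[0.009, -0.126, 0.326, -0.002]
```

View pics/w14.png

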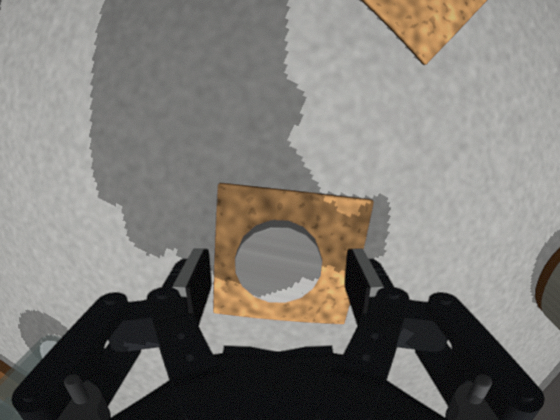

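Emit:
move_arm:
  steps: [0,-0.13,0.3,0,0,-0.13,0.3,0,0,-0.13,0.3,0,0,-0.13,0.3,0,0,-0.13,0.3,0]
  hand: 3.6
  force: 40

```text
time: 15.55
tcp_pos: [626.7, 229.2, -33.2]
orientation: [[-0.402, 0.916, 0.013], [0.916, 0.402, 0.003], [-0.003, 0.013, -1.0]]
force: [-0.7, 1.1, 5.0]
grip_width: 39.9
```

```bash
python3 look.py w15; python3 - <<'E'
from h import *
print(rel(626,229,60,113.8), rel(583,-25.3,60,113.8))
E
```

```text
15.55 [626.7 229.2 -33.2] 113.68 [-0.7  1.1  5. ] 39.9 j6 -0.16
[-0.016, 0.051, -9.316, -0.002] [-21.576, -14.103, -9.446, -0.002]
```

View pics/w15.png

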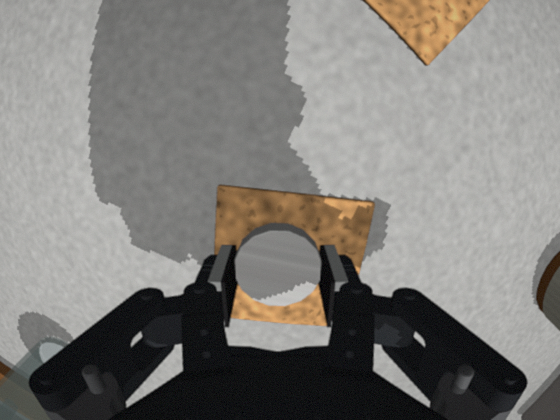

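Emit:
move_arm:
  steps: [0,0,-0.5,0,0,0,-2,0,0,0,-5.5,0,-1,-0.7,-9,0,-4.5,-3,-10,0,-9,-6,-10,0,-13.5,-8.9,-10,0,-17.5,-11.5,-10,0,-20.3,-13.3,-9.5,0,-21.6,-14.1,-8.5,0,-21.6,-14.1,-8,0,-21.6,-14.1,-8,0,-21.6,-14.1,-8,0]

```text
time: 17.23
tcp_pos: [583.6, -24.3, 45.6]
orientation: [[-0.403, 0.915, 0.013], [0.915, 0.403, 0.003], [-0.002, 0.013, -1.0]]
force: [-0.4, 1.0, -0.2]
grip_width: 39.5
```

```bash
python3 look.py w16; cat > al.py <<'E'
import sys
from h import *
f=sys.argv[1];off=float(sys.argv[2])
p=np.load(f+'.npy',allow_pickle=True).item();s=ctrl.observe();T=s['tcp_pos']
M=np.linalg.inv(p['world_to_cam'])
def pt(r,c):
    ray=fisheye_ray(p,r,c);return M[:3,3]+M[:3,:3]@(ray/ray[2]*p['range_z'][r,c])
zt=np.median([pt(r,c)[2] for r in range(255,285,3) for c in range(265,290,3)]);print('top z',zt,'rel tcp',zt-T[2], 'tilt z at rows',[pt(r,278)[2].round(1) for r in (235,250,265,280,295)])
a=rect(p,582,-25.7,68,60,23.8,5);b=rect(p,582,-25.7,zt,60,23.8,5)
cv2.imwrite('pics/%sa.png'%f,cv2.cvtColor(a,cv2.COLOR_RGB2BGR));cv2.imwrite('pics/%sb.png'%f,cv2.cvtColor(b,cv2.COLOR_RGB2BGR))
E
python3 al.py w16 0
```

```text
17.225 [583.6 -24.3  45.6] 113.78 [-0.4  1.  -0.2] 39.5 j6 -0.57
top z 92.7947410425273 rel tcp 47.08358326548976 tilt z at rows [np.float64(92.8), np.float64(93.0), np.float64(92.3), np.float64(93.2), np.float64(92.3)]
```

View pics/w16a.png

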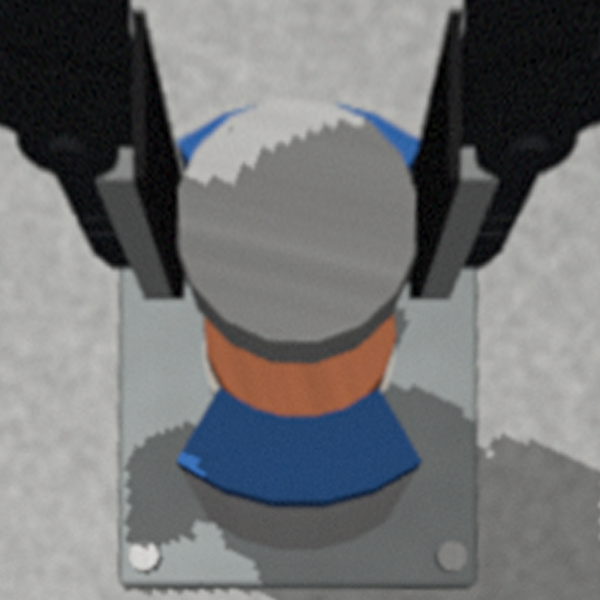

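View pics/w16b.png

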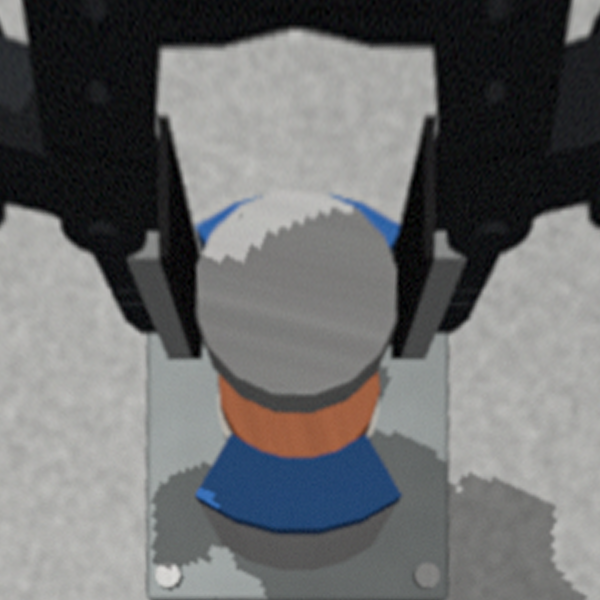

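Emit:
move_arm:
  steps: [-0.03,-0.2,0.3,0,-0.03,-0.2,0.7,0,-0.03,-0.2,1.2,0,-0.03,-0.2,1.7,0,-0.03,-0.2,2.2,0,-0.03,-0.2,2.55,0,-0.03,-0.2,2.6,0,-0.03,-0.2,2.6,0]

```text
time: 18.27
tcp_pos: [582.5, -25.4, 19.7]
orientation: [[-0.403, 0.915, 0.014], [0.915, 0.403, 0.003], [-0.003, 0.014, -1.0]]
force: [0.8, -0.8, -0.4]
grip_width: 39.7
```

```bash
python3 look.py w17; python3 al.py w17 0
```

```text
18.275 [582.5 -25.4  19.7] 113.78 [ 0.8 -0.8 -0.4] 39.7 j6 -0.57
top z 66.99351812076344 rel tcp 47.15428308105113 tilt z at rows [np.float64(65.7), np.float64(66.8), np.float64(66.6), np.float64(67.4), np.float64(67.3)]
```

View pics/w17b.png

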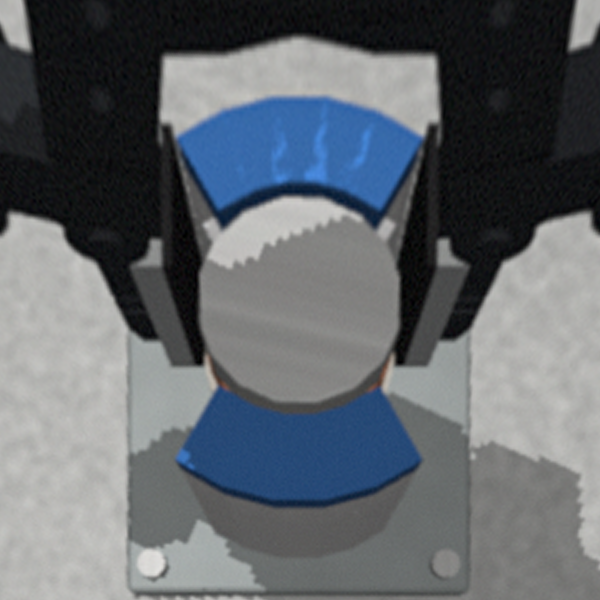

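Zinc is centred between the lips, with its bottom at about 57 mm. I'll release and rise.

Emit:
move_arm:
  steps: [0,0,0.08,0,0,0,0.08,0,0,0,0.08,0,0,0,-1.5,0,0,0,-4,0,0,0,-5.5,0]
  hand: 6.5

```text
time: 19.08
tcp_pos: [583.1, -25.8, 77.2]
orientation: [[-0.403, 0.915, 0.017], [0.915, 0.403, 0.003], [-0.004, 0.016, -1.0]]
force: [0.3, -0.2, 0.3]
grip_width: 65.3
```

```bash
python3 look.py w18; python3 - <<'E'
from h import *
p=np.load('w18.npy',allow_pickle=True).item();M=np.linalg.inv(p['world_to_cam'])
cv2.imwrite('pics/w18a.png',cv2.cvtColor(rect(p,582,-25.7,68,60,23.8,5),cv2.COLOR_RGB2BGR))
c=wpx(p,np.array([582,-25.7,66]));print(c)
for dr in (-12,-6,0,6,12):
    o=[]
    for dc in (-18,-9,0,9,18):
        r,cc=int(c[0]+dr),int(c[1]+dc);ray=fisheye_ray(p,r,cc);o.append((M[:3,3]+M[:3,:3]@(ray/ray[2]*p['range_z'][r,cc]))[2].round(1))
    print(o)
t=np.load('top.npy',allow_pickle=True).item()
cv2.imwrite('pics/cap.png',cv2.cvtColor(rect(t,503,-202,2.5,50,0,6),cv2.COLOR_RGB2BGR))
E
```

```text
19.075 [583.1 -25.8  77.2] 113.78 [ 0.3 -0.2  0.3] 65.3 j6 -0.57
[222.80493652 278.610686  ]
[np.float64(66.8), np.float64(65.1), np.float64(65.9), np.float64(66.7), np.float64(66.1)]
[np.float64(66.2), np.float64(66.6), np.float64(66.3), np.float64(66.0), np.float64(66.2)]
[np.float64(65.9), np.float64(66.3), np.float64(65.9), np.float64(66.4), np.float64(66.5)]
[np.float64(65.9), np.float64(65.9), np.float64(66.9), np.float64(66.1), np.float64(66.2)]
[np.float64(66.4), np.float64(65.8), np.float64(66.7), np.float64(66.2), np.float64(66.4)]
```

View pics/w18.png

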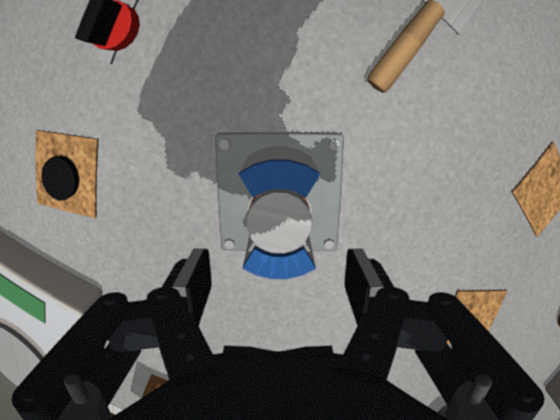

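View pics/cap.png

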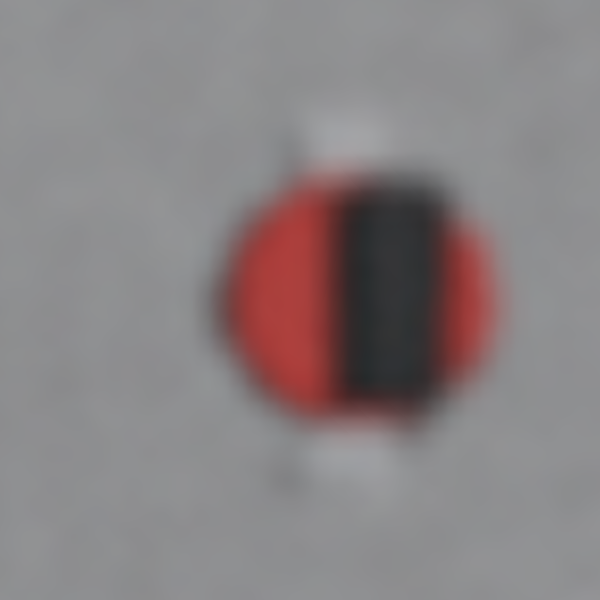

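Zinc lies flat, with its top at 66 mm everywhere I sampled, which is what it should be on the copper. The cap stands at about (503.6,−210) with its x axis at about 1.7° yaw, so I'll go there with the jaws at about 91.7°.

```bash
python3 - <<'E'
from h import *
print(rel(503.6,-210.3,70,91.7))
E
```

```text
[-13.604, -14.837, 0.706, 0.385]
```

Emit:
move_arm:
  steps: [-0.5,-0.5,-1,0.05,-4,-4.4,-1,0.12,-7.5,-8.2,-1,0.2,-11,-12,-1,0.28,-13.2,-14.4,-0.5,0.35,-13.6,-14.8,0.5,0.385,-13.6,-14.8,0.7,0.385,-13.6,-14.8,0.7,0.385]

```text
time: 20.12
tcp_pos: [503.9, -208.9, 69.6]
orientation: [[-0.032, 0.999, 0.019], [0.999, 0.032, 0.003], [0.002, 0.019, -1.0]]
force: [0.1, -0.5, -0.3]
grip_width: 65.4
```

```bash
python3 look.py w19; python3 - <<'E'
from h import *
p=np.load('w19.npy',allow_pickle=True).item()
cv2.imwrite('pics/w19a.png',cv2.cvtColor(rect(p,503.6,-210.3,48,50,0,6),cv2.COLOR_RGB2BGR))
cv2.imwrite('pics/w19b.png',cv2.cvtColor(rect(p,503.6,-210.3,5,50,0,6),cv2.COLOR_RGB2BGR))
E
```

```text
20.125 [ 503.9 -208.9   69.6] 91.83 [ 0.1 -0.5 -0.3] 65.4 j6 -0.55
```

View pics/w19.png

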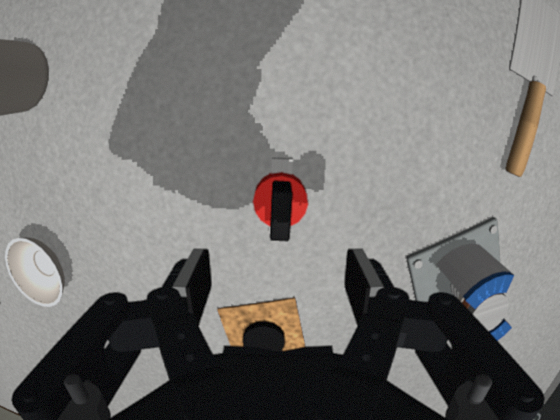

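View pics/w19a.png

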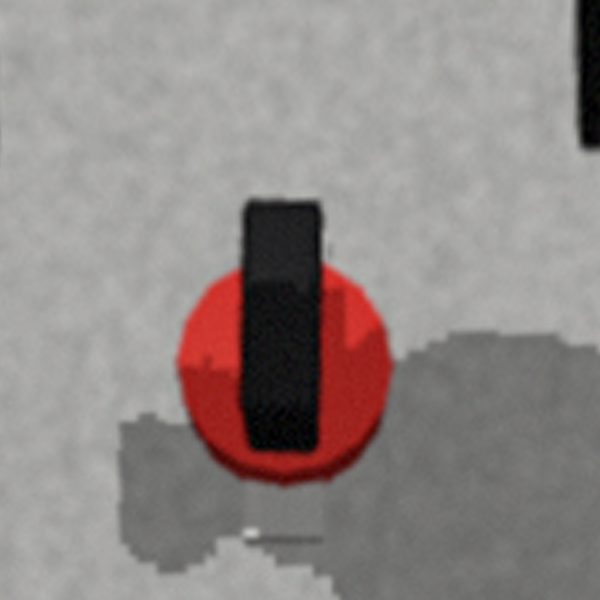

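View pics/w19b.png

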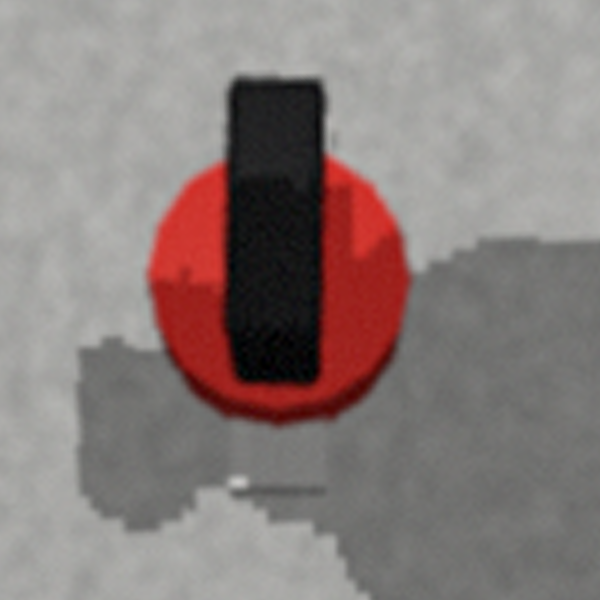

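```bash
python3 - <<'E'
from h import *
print(rel(503.7,-207.2,-19,89.5))
E
```

```text
[0.164, -0.225, 8.893, 0.041]
```

Emit:
move_arm:
  steps: [0.16,-0.22,1.5,0.04,0.16,-0.22,4.5,0.04,0.16,-0.22,7,0.04,0.16,-0.22,8.3,0.04,0.16,-0.22,8.8,0.04,0.16,-0.22,8.8,0.04,0.16,-0.22,8.8,0.04]

```text
time: 21.05
tcp_pos: [504.6, -207.7, -17.1]
orientation: [[0.008, 1.0, 0.021], [1.0, -0.008, 0.002], [0.002, 0.021, -1.0]]
force: [-0.4, -0.0, 0.1]
grip_width: 65.1
```

```bash
python3 look.py w20;  python3 - <<'E'
from h import *
print(rel(503.7,-207.2,-19,89.5))
E
```

```text
21.05 [ 504.6 -207.7  -17.1] 89.55 [-0.4 -0.   0.1] 65.1 j6 -0.51
[0.055, -0.092, 0.185, 0.001]
```

View pics/w20.png

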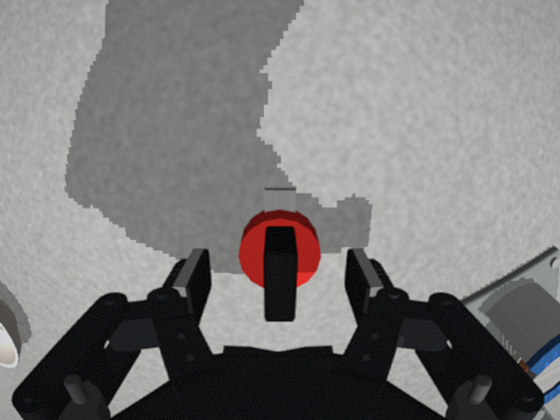

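The grip sits between the fingers, with its centre at about column 281. Closing now.

Emit:
move_arm:
  steps: [0.06,-0.09,0.15,0,0.06,-0.09,0.15,0,0.06,-0.09,0.15,0,0.06,-0.09,0.15,0,0.06,-0.09,0.15,0,0.06,-0.09,0.15,0]
  hand: 0.9
  force: 80

```text
time: 21.85
tcp_pos: [504.0, -207.3, -18.4]
orientation: [[0.008, 1.0, 0.021], [1.0, -0.008, 0.001], [0.002, 0.021, -1.0]]
force: [-0.8, 0.7, 2.8]
grip_width: 13.0
```

```bash
python3 look.py w21;  python3 - <<'E'
from h import *
p=np.load('w21.npy',allow_pickle=True).item();s=ctrl.observe();M=np.linalg.inv(p['world_to_cam']);R=s['orientation'];T=s['tcp_pos']
i=p['color'][170:340,190:370];cv2.imwrite('pics/w21c.png',cv2.cvtColor(cv2.resize(i,None,fx=4,fy=3.5,interpolation=cv2.INTER_CUBIC),cv2.COLOR_RGB2BGR))
print(rel(582,-25.7,80,23.8))
E
```

```text
21.85 [ 504.  -207.3  -18.4] 89.55 [-0.8  0.7  2.8] 13.0 j6 -0.51
[18.232, 7.868, -9.643, 1.148]
```

View pics/w21c.png

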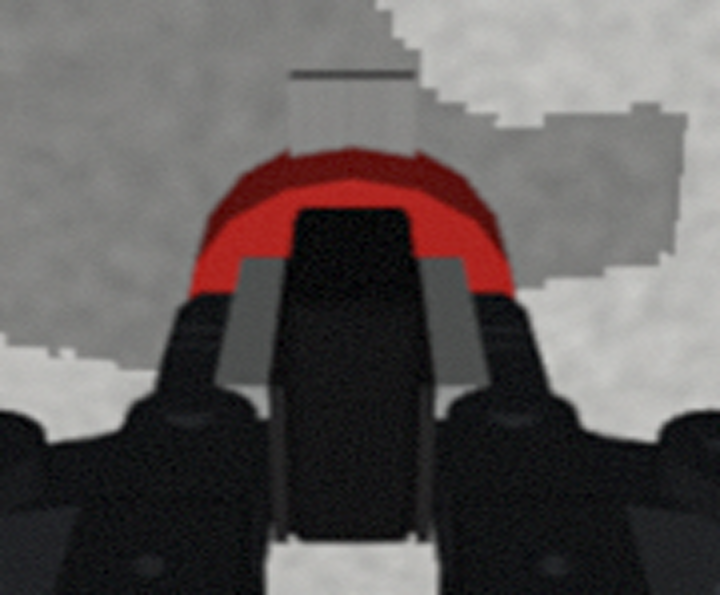

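```bash
python3 - <<'E'
from h import *
p=np.load('w21.npy',allow_pickle=True).item();s=ctrl.observe();R=s['orientation'];T=s['tcp_pos']
for (r,c,z,n) in [(192.5,278,5,'lug far -31'),(191,278,5,'lug far2'),(324,278,48,'grip near +18'),(229.5,278,48,'grip far -18'),(221.5,278,18,'body top far -21')]:
    P=wplane(p,r,c,z);print(n,P.round(1),(R.T@(P-T)).round(1))
for (r,c,z) in [(255,190+190/4,18),(255,190+512/4,18),(200,190+289/4,5),(200,190+418/4,5)]:
    P=wplane(p,r,c,z);print(P.round(1),(R.T@(P-T)).round(1))
E
```

```text
lug far -31 [ 472.5 -207.1    5. ] [ -0.  -30.9 -24. ]
lug far2 [ 471.8 -207.1    5. ] [ -0.  -31.7 -24.1]
grip near +18 [ 519.9 -207.5   48. ] [ -0.1  17.3 -66. ]
grip far -18 [ 473.9 -207.2   48. ] [ -0.1 -28.6 -67. ]
body top far -21 [ 482.9 -207.2   18. ] [ -0.  -20.3 -36.8]
[ 500.7 -227.4   18. ] [-20.1  -2.3 -36.5]
[ 501.1 -187.5   18. ] [ 19.8  -2.3 -36.4]
[ 476.4 -215.     5. ] [ -7.9 -27.  -24. ]
[ 476.6 -198.8    5. ] [  8.3 -27.  -23.9]
```

The cap is held with its foot centre on the tool axis to within 1 mm, and foot z = TCP + 18.4. I'll carry it to above the magazine with the jaws along magazine x (yaw 23.8°).

Emit:
move_arm:
  steps: [0,0,-0.5,0,0,0,-2.5,0,0.5,0.2,-6,0.1,2,0.9,-9,0.25,5,2.2,-9.6,0.42,8.5,3.7,-9.6,0.6,12,5.2,-9.6,0.78,15.5,6.7,-9.6,0.95,17.7,7.6,-9.6,1.1,18.2,7.9,-9.4,1.148,18.2,7.9,-9,1.148,18.2,7.9,-9,1.148,18.2,7.9,-9,1.148]

```text
time: 23.52
tcp_pos: [582.1, -26.5, 73.4]
orientation: [[0.915, 0.403, 0.021], [0.403, -0.915, 0.001], [0.02, 0.007, -1.0]]
force: [-0.1, 0.2, 0.1]
grip_width: 12.7
```

```bash
python3 look.py w22;  python3 - <<'E'
from h import *
p=np.load('w22.npy',allow_pickle=True).item();s=ctrl.observe();T=s['tcp_pos']
cv2.imwrite('pics/w22a.png',cv2.cvtColor(rect(p,582,-25.7,68,60,-66.2,5),cv2.COLOR_RGB2BGR))
cv2.imwrite('pics/w22b.png',cv2.cvtColor(rect(p,582,-25.7,T[2]+36.4,60,-66.2,5),cv2.COLOR_RGB2BGR))
cv2.imwrite('pics/w22d.png',cv2.cvtColor(rect(p,582,-25.7,T[2]+23.4,60,-66.2,5),cv2.COLOR_RGB2BGR))
print(rel(581.7,-25.6,60,23.8))
E
```

```text
23.525 [582.1 -26.5  73.4] 23.76 [-0.1  0.2  0.1] 12.7 j6 1.0
[-0.04, -0.115, 1.355, -0.001]
```

View pics/w22.png

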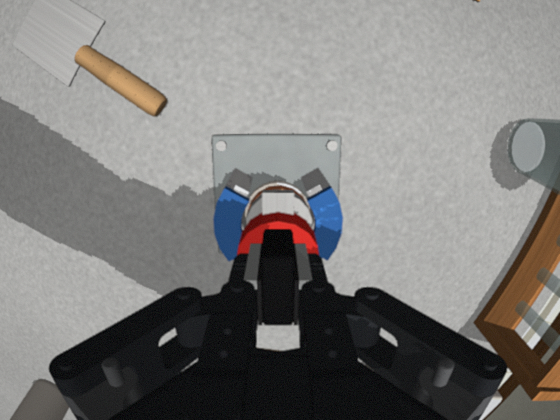

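View pics/w22a.png

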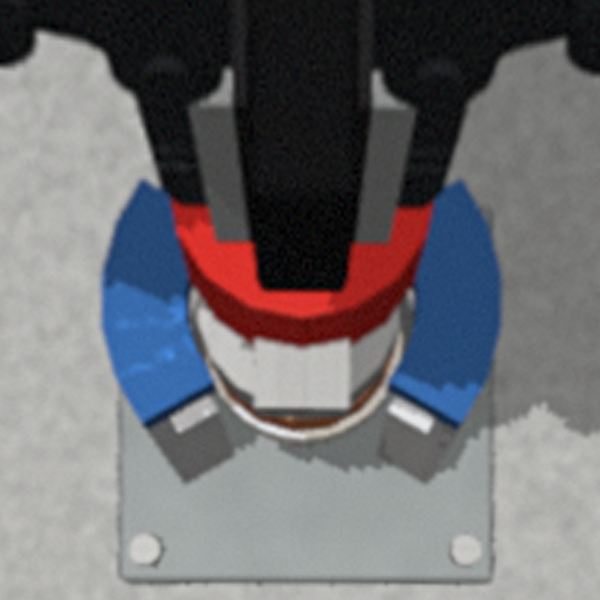

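View pics/w22b.png

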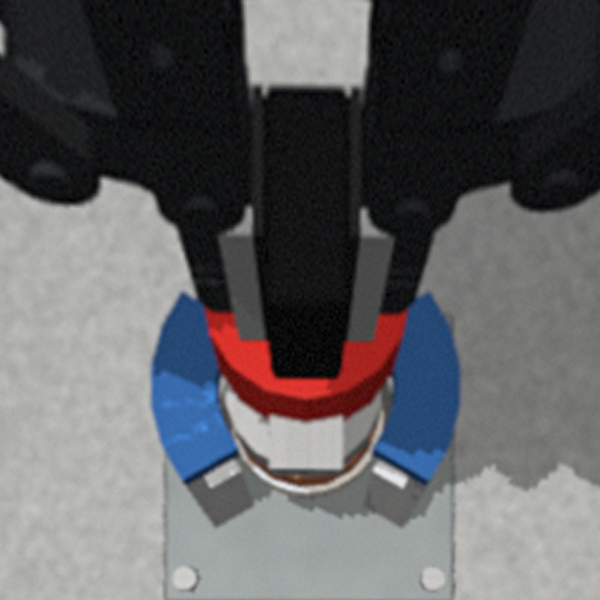

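View pics/w22d.png

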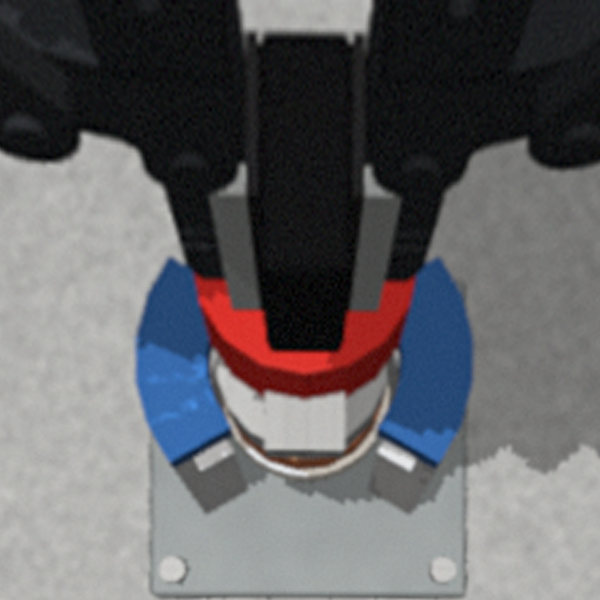

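The slots and lips are clearly visible, and the lugs line up with the slots (rect a: magazine centre (301,302)). The cap is about 1 mm off along −x of the magazine. I'll correct that and lower it onto the zinc.

Emit:
move_arm:
  steps: [0.06,-0.17,0.3,0,0.06,-0.17,0.7,0,0.06,-0.17,1.2,0,0.06,-0.17,1.7,0,0.06,-0.17,2.2,0,0.06,-0.17,2.5,0,0.06,-0.17,2.55,0,0.06,-0.17,2.55,0]

```text
time: 24.58
tcp_pos: [582.8, -24.7, 48.2]
orientation: [[0.915, 0.403, 0.022], [0.403, -0.915, 0.001], [0.02, 0.007, -1.0]]
force: [-0.3, -0.3, -0.5]
grip_width: 12.9
```

```bash
python3 look.py w23;  python3 - <<'E'
from h import *
p=np.load('w23.npy',allow_pickle=True).item();s=ctrl.observe();T=s['tcp_pos'];print(s['wrist_torque'],s['orientation'][:,2])
cv2.imwrite('pics/w23a.png',cv2.cvtColor(rect(p,582,-25.7,68,60,-66.2,5),cv2.COLOR_RGB2BGR))
cv2.imwrite('pics/w23b.png',cv2.cvtColor(rect(p,582,-25.7,T[2]+36.4,60,-66.2,5),cv2.COLOR_RGB2BGR))
E
```

```text
24.575 [582.8 -24.7  48.2] 23.75 [-0.3 -0.3 -0.5] 12.9 j6 1.0
[0.01670214 0.01901972 0.01795512] [ 0.02167377  0.0013364  -0.9997642 ]
```

View pics/w23a.png

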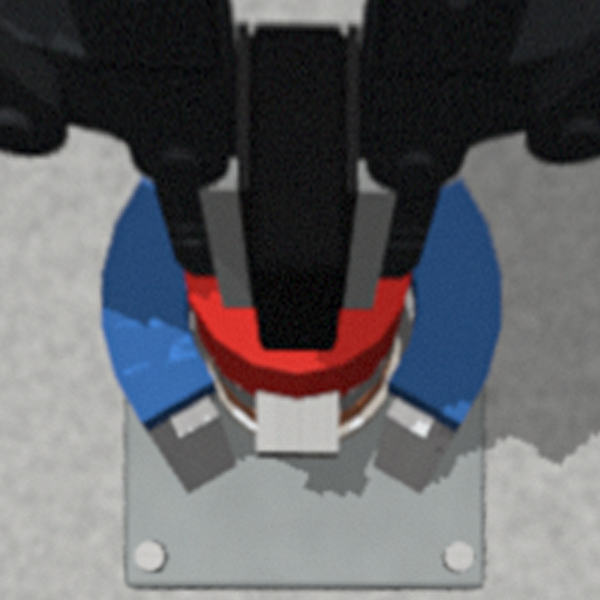

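View pics/w23b.png

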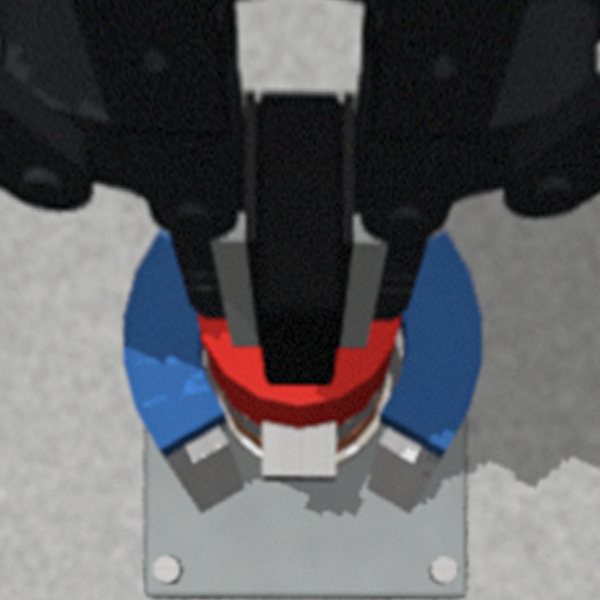

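The cap is resting at the zinc surface (foot about 66.6 mm), with the lug in the slot at (297,420) and the body centred between the lips. Now I'll press.

Emit:
move_arm:
  steps: [0,0,0.3,0,0,0,0.6,0,0,0,0.9,0,0,0,1.2,0,0,0,1.4,0,0,0,1.5,0,0,0,1.5,0]
  force: 110

```text
time: 25.5
tcp_pos: [583.3, -24.9, 34.0]
orientation: [[0.915, 0.403, 0.022], [0.403, -0.915, 0.001], [0.02, 0.008, -1.0]]
force: [-3.0, 0.4, 8.9]
grip_width: 12.1
```

```bash
python3 look.py w24;  python3 - <<'E'
from h import *
p=np.load('w24.npy',allow_pickle=True).item();s=ctrl.observe();T=s['tcp_pos'];print(s['wrist_torque'],s['orientation'][:,2])
cv2.imwrite('pics/w24a.png',cv2.cvtColor(rect(p,582,-25.7,68,60,-66.2,5),cv2.COLOR_RGB2BGR))
E
```

```text
25.5 [583.3 -24.9  34. ] 23.75 [-3.   0.4  8.9] 12.1 j6 1.0
[-0.07385263  0.76414323 -0.0824988 ] [ 2.19494462e-02  8.79584183e-04 -9.99758695e-01]
```

View pics/w24a.png

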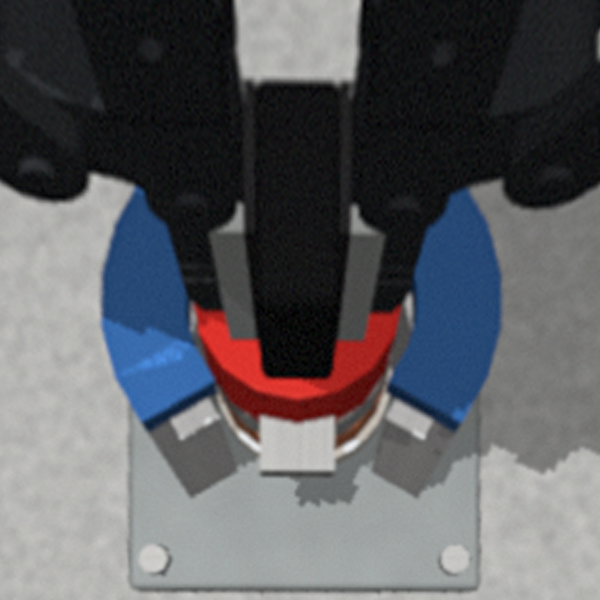

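Pressed: the foot is at about 52.4 mm and the 8.9 N upward force fits the spring. Now the quarter turn, holding slightly down.

Emit:
move_arm:
  steps: [-0.03,0,0.15,0,-0.05,0,0.15,-0.17,-0.05,0,0.15,-0.34,-0.05,0,0.15,-0.51,-0.05,0,0.15,-0.68,-0.05,0,0.15,-0.85,-0.05,0,0.15,-1.02,-0.05,0,0.15,-1.19,-0.05,0,0.15,-1.36,-0.05,0,0.15,-1.5,-0.05,0,0.15,-1.597,-0.05,0,0.15,-1.597,-0.05,0,0.15,-1.597]

```text
time: 27.18
tcp_pos: [584.5, -25.4, 34.0]
orientation: [[-0.427, 0.904, 0.025], [0.904, 0.427, 0.0], [-0.01, 0.023, -1.0]]
force: [-1.7, -0.7, 9.1]
grip_width: 12.5
```

```bash
python3 look.py w25;  python3 - <<'E'
from h import *
p=np.load('w25.npy',allow_pickle=True).item();s=ctrl.observe();T=s['tcp_pos'];print(s['wrist_torque'],s['orientation'][:,2])
cv2.imwrite('pics/w25a.png',cv2.cvtColor(rect(p,582,-25.7,68,60,23.8,5),cv2.COLOR_RGB2BGR))
E
```

```text
27.175 [584.5 -25.4  34. ] 115.25 [-1.7 -0.7  9.1] 12.5 j6 -0.6
[-0.1012563   0.37708244  0.05896182] [ 2.50126161e-02  2.09281538e-04 -9.99687114e-01]
```

View pics/w25a.png

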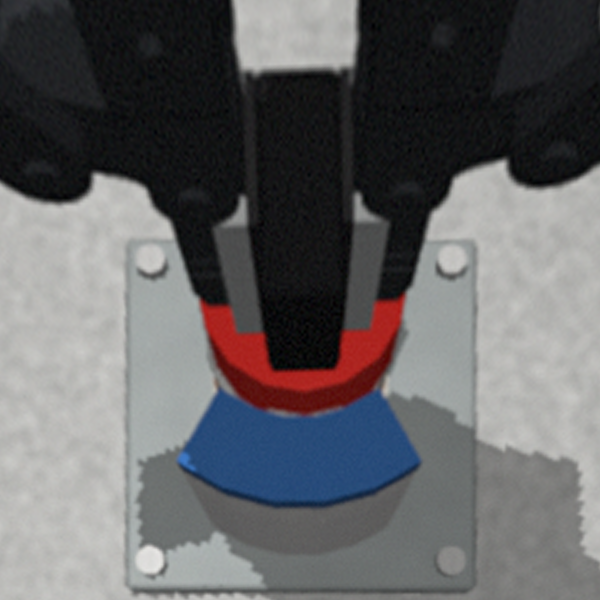

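View pics/w25.png

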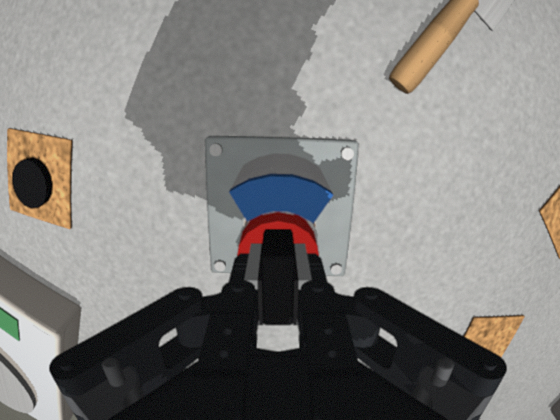

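```bash
python3 - <<'E'
from h import *
p=np.load('w25.npy',allow_pickle=True).item();s=ctrl.observe();T=s['tcp_pos'];R=s['orientation']
a=rect(p,582,-25.7,T[2]+18.4+48,45,23.8,7);cv2.imwrite('pics/w25b.png',cv2.cvtColor(np.clip(a.astype(int)*2,0,255).astype(np.uint8),cv2.COLOR_RGB2BGR))
p=ctrl.capture('top');a=rect(p,582,-25.7,68,45,23.8,7);cv2.imwrite('pics/t25.png',cv2.cvtColor(a,cv2.COLOR_RGB2BGR))
E
```

```text
(no output)
```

View pics/w25b.png

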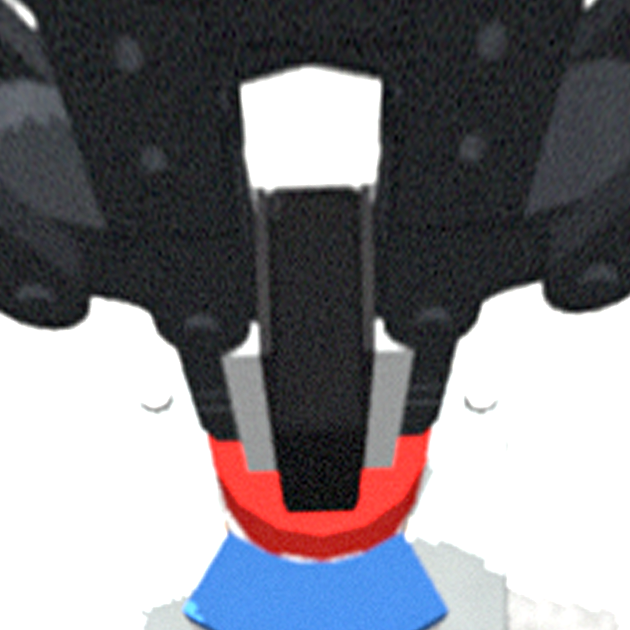

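The grip shows about 1.3° of over-rotation, matching the jaw yaw of 25.2° against 23.8°. I'll turn back by that much while easing the cap up to the lips.

Emit:
move_arm:
  steps: [0,0,-0.05,0.025,0,0,-0.15,0.025,0,0,-0.25,0.025,0,0,-0.35,0.025,0,0,-0.4,0.025,0,0,-0.4,0.025]

```text
time: 28.02
tcp_pos: [584.5, -25.5, 38.5]
orientation: [[-0.404, 0.915, 0.025], [0.915, 0.404, 0.0], [-0.01, 0.023, -1.0]]
force: [-1.9, -0.4, 6.1]
grip_width: 12.4
```

```bash
python3 look.py w26;  python3 - <<'E'
from h import *
s=ctrl.observe();print(s['wrist_torque'],s['orientation'][:,2])
E
```

```text
28.025 [584.5 -25.5  38.5] 113.81 [-1.9 -0.4  6.1] 12.4 j6 -0.57
[-0.01100657  0.54351527 -0.02526511] [ 2.51653466e-02  1.19279829e-04 -9.99683295e-01]
```

Emit:
move_arm:
  steps: [0,0,0,0,0,0,0,0,0,0,0,0,0,0,-1,0,0,0,-4,0,0,0,-8,0,0,0,-10,0,0,0,-10,0]
  hand: 5

```text
time: 29.08
tcp_pos: [584.1, -25.8, 141.3]
orientation: [[-0.404, 0.914, 0.031], [0.915, 0.404, -0.001], [-0.013, 0.028, -1.0]]
force: [-0.9, 0.2, 0.0]
grip_width: 49.8
```

```bash
python3 look.py w27;  python3 - <<'E'
from h import *
p=np.load('w27.npy',allow_pickle=True).item()
for z,n in ((68,'a'),(105,'b'),(75,'c')):
    cv2.imwrite('pics/w27%s.png'%n,cv2.cvtColor(rect(p,582,-25.7,z,50,23.8,6),cv2.COLOR_RGB2BGR))
E
```

```text
29.075 [584.1 -25.8 141.3] 113.81 [-0.9  0.2  0. ] 49.8 j6 -0.57
```

View pics/w27.png

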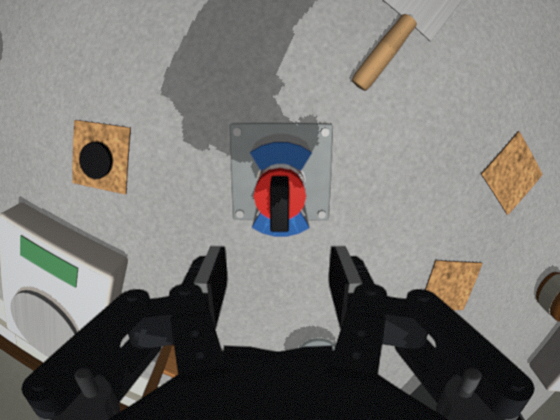

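View pics/w27a.png

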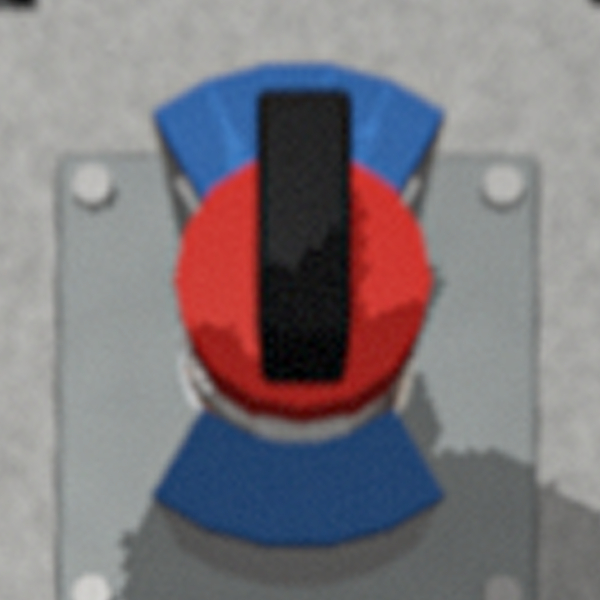

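View pics/w27b.png

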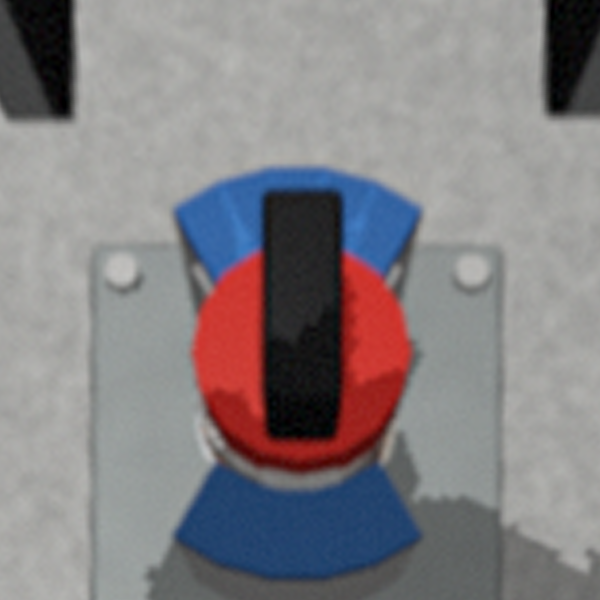

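The cap is locked. No lugs show in the slots, and the grip is vertical in the rectified view, so it lies along the lip axis. Last I'll check the heights and a full view.

```bash
python3 - <<'E'
from h import *
p=ctrl.capture('wrist');M=np.linalg.inv(p['world_to_cam'])
def pt(r,c):
    ray=fisheye_ray(p,r,c);return (M[:3,3]+M[:3,:3]@(ray/ray[2]*p['range_z'][r,c])).round(1)
print('grip top',[pt(r,280).tolist() for r in (182,188,194,200,206,212)])
print('red',[pt(r,c).tolist() for r,c in ((190,262),(197,260),(205,262),(190,297),(197,299),(205,297))])
t=ctrl.capture('scene');save(t,'s28');t=ctrl.capture('top');save(t,'t28')
s=ctrl.observe();print(s['time'])
E
```

```text
grip top [[566.7, -31.4, 89.8], [566.7, -31.4, 105.3], [570.7, -29.6, 105.0], [574.5, -27.9, 105.6], [578.9, -26.0, 104.5], [582.7, -24.3, 105.3]]
red [[582.1, -40.1, 75.0], [588.3, -39.2, 74.2], [593.2, -35.3, 76.0], [570.6, -15.3, 76.4], [575.2, -11.5, 76.2], [582.6, -9.6, 73.8]]
29.275
```

View pics/s28.png

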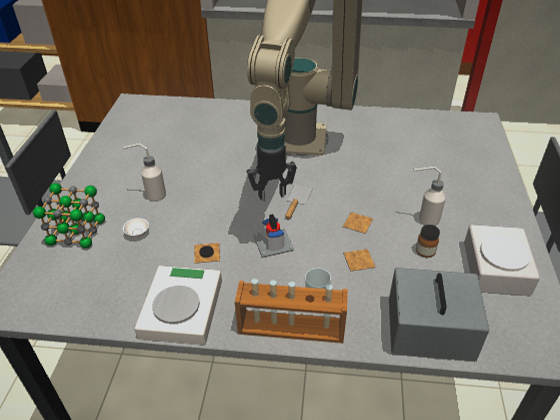

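The grip top is at 105 mm and the body top at 75 mm, so the foot is at 57 mm, as it should be when locked. The scene view shows both disc mats empty, graphite still on its mat, the bystanders in place and the gripper clear.

```bash
python3 -c "
from station import ctrl
print(ctrl.finish_job())"
```

```text
the job is handed in; nothing more can be done
None
```

The magazine is loaded and locked, and I handed the job in at about 29 s of the 72 s allowed. The copper disc is on the follower with the zinc disc on it. The cap went in with its lugs in the slots, was pressed to about 52 mm, turned a quarter turn and released.

**Last checks**
- **Zinc:** before the cap went on, it lay flat with its top at about 66 mm everywhere I sampled, as it should on the copper.
- **Cap height:** after release the grip top is at about 105 mm and the red body at about 75 mm. That puts the foot at 57 mm, the locked height.
- **Lugs:** none show in the slots, and the grip lies along the lip axis to within about 1°. The lugs are hidden under the lips, so I could not see them directly.
- **Surroundings:** the graphite disc is on its mat and the bystanders look unmoved. The gripper was about 80 mm above the cap when I handed in.

**What disagreed or went wrong**
- **Reported TCP:** it lies about 40 mm beyond the real fingertips along the tool axis. My first close on the copper therefore went through empty air above the disc and touched nothing. I measured the offset with two cameras and allowed for it afterwards.
- **Grip width:** it read about 39–40 mm on the 42 mm discs. The holds were still secure.
- **Tool tilt:** it drifted by about 1.5–2° over the job, which I could not correct with these moves.
- **Quarter turn:** it went about 1.3° too far, and I turned it back before letting go.

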